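# Unlatch the storage bay and pull the tote forward with the hook

## Robot

A 7-joint arm with a two-finger parallel gripper is mounted at the origin on a cart in front of the work surface, level with it; the furniture and walls round the work are solid. World frame = base frame: x ahead of the robot, y to its left, z up, the work surface at z = 0. Lengths are in mm, angles in rad, forces in N, time in s.
With the tool pointing down it reaches from about 425 to 875 mm from the base axis. Payload 4.7 kg.
Tool frame: the origin (TCP) lies midway between the tips of the shut fingers; the grasp point (between the pads) lies 19 mm behind it; y points along the fingers, x is the direction in which the jaws open and shut, and the axes are right-handed (so a half turn about y gives the same grasp; the last joint's range is limited). The gripper opens to 85 mm and grips with 20 to 120 N. Pads are 22 mm wide; open, the fingers measure 114 mm over their backs; the gripper's body (76 mm by 85 mm) begins 54 mm behind the grasp point. The pads swing forward as they close: fully open they stand 13 mm farther back than shut.
Start: joints at [-1.311, 0.321, -0.07, 1.45, 0.023, 1.371, -0.057], TCP at [158.192, 630.476, 231.349] pointing down, gripper open.
Joint ranges: [-2.86, 2.86], [-0.3, 2.09], [-1.38, 1.24], [0.06, 2.45], [-1.56, 4.7], [0.09, 2.05], [-2.69, 2.69]. Speed limits (rad/s): [2.57, 2.57, 3.14, 3.14, 3.14, 3.14, 3.14].

## Interface

Orientations are given as a rotation vector (axis times angle).
In Python, from cell import sensors, viewer, sign_off gives the robot as it stands.
- The arm moves only by the shell command python3 -m pendant 'ROWS' [FORCE]. ROWS is JSON, a list of rows, each an object with "offset": the shift along the tool's x, y, z in mm, a list of three; "angular": the turn, a rotation vector about the tool's x, y, z in rad, a list of three; "grip": the closure, from -1 (fully open) to 1 (shut). A call has 1 to 5 rows; each row shifts and turns the commanded pose from where the row before left it, along the tool's axes as they then stand; what a row does not reach is not made up. A row lasts 1/12 s, in which the tool goes at most 41.7 mm and 7.16 degrees, less where a joint would pass 70% of its speed; a pose out of reach is approached as far as the arm can. A call with a gripper value outside its range is refused whole. The fingers move at their own pace and stop on an object; FORCE is the grip in N (left out, the last holds). Time passes only in rows, so rows that do not move let the fingers close. It gives the time, the measured TCP pose, the force and the opening at its end, in the units of the state.
- sensors.state(): the state, without advancing time (a new reading comes with each control period).
- viewer.get_image(name): name is "side" or "top" or "wrist"; returns a dict with "img" (480x640x3 uint8, red, green, blue), "vertical_fov" (degrees; the focal length in pixels is half the picture's height over the tangent of half this angle, whatever the lens; pixels are square), "cx", "cy" (the principal point, pixels), "rvec" (rotation vector, rad) and "tvec" (3), from world to camera coordinates, as OpenCV has them; the wrist camera has in their place "tool_from_camera" (4x4, takes a point from camera to tool coordinates, whose origin is the TCP and whose axes are the tool frame's). Camera axes: x right, y down, z forward; pixel columns grow to the right and rows downward; lengths in mm; the calibration is good to about 2 mm. A picture is of the moment at which its call begins: read the wrist's pose just before it. There is no depth.
- sign_off(): hands the job in, once; it reports no verdict.
The state is a dict: "time_s": time; "joints": joint angles; "dq": joint speeds; "joint_torque": joint torques, N m; "tcp_pos": TCP position; "tool_rot": TCP orientation; "wrist_force": force on the tool from outside, world axes, zero at the start; "moment": the same for the moment, N m; "finger_gap": finger opening in mm.
Only numpy, scipy, OpenCV 4.12 (cv2) and the standard library are available. Lean on these libraries where they do the work, as an engineer would, in place of code of your own. Each camera call takes 0.05 s, during which the arm holds its last target.

## Task

Press the release button on top of the plywood storage bay so that its T-handle pops up, then turn the handle clockwise until the front flap drops open. Pick up the pull hook, hook its blade over the front lip of the tote at the back of the bay and drag the tote forward until about a third of its length stands out of the bay mouth, the casting still lying in it. Then set the hook down gently on the bench (do not drop it), clear of the bay and the tote, and leave the other things where they are.

Things in the scene. Friction and masses are not known exactly. Their poses are not given: they have to be found in the camera images.
- bay: Fixed plywood storage bay, 250 deep x 204 wide. Origin: middle of its mouth (front plane), at bench height; x points into the bay, y left, z up. Inside: floor 15 mm above the bench, 184 mm wide, roof underside at 165. Top of the front header (x 0 to 80 mm) at z 193, roof behind it at 177. The latch's steel cam hangs from the roof at x 5 to 75 mm, down to 147 mm above the bench.
- button_top (a point): Centre of the top of the round steel release button, 23 mm wide, on the header beside the T-handle (bay x 40, y +70 mm), 11 mm proud of the header. Press straight down: travel 7 mm, spring 1 to 4 N, returns by itself; past about 4 mm it frees the T-handle, which springs up.
- t_pop (a joint): How far the T-handle has popped up out of its pocket, m: 0 flush and latched, 0.028 fully up. A light spring (about 2 to 5 N) pushes it up.
- t_bar (a point): Centre of the T-handle's dark steel bar (82 mm long along this point's y, 14 wide along x, 15 high), on its vertical turning axis (bay x 40, y 0); moves with the handle. Flush in its pocket it cannot be gripped; popped up, its underside stands 14 mm above the header (z 207 mm).
- t_turn (a joint): Turn of the T-handle about the vertical, rad: 0 latched (bar parallel to the mouth), grows clockwise seen from above to its stop at 1.35. The flap is freed at about 0.8. Friction keeps it where it is left.
- flap (a joint): Opening of the front flap, rad: 0 closed upright, 1.57 open, lying flat. Hinged along the mouth's lower edge, 149 mm high, 200 wide; it drops open by itself within 2 s once freed. Open, it covers the bench from the mouth to 149 mm in front of it, upper face 14 mm above the bench (bay floor 15); a small steel keeper 125 to 144 mm in front of the mouth stands up 18 mm from it.
- tote: Loose grey plastic tote, open on top: 160 mm long (its x, into the bay), 150 wide, 65 high, walls 4, a lip round the rim standing out 7 mm; 0.38 to 0.6 kg. It stands on the bay's floor, pushed back out of the fingers' reach. Origin: centre of its underside. Inner face of its front wall at its x = -76 mm.
- tote_lip (a point): Outer edge of the front lip of the tote, in the middle, at rim height (65 mm above the tote's underside, 80 mm above the bench). The inner face of the front wall is 11 mm behind this point (along the tote's +x).
- nose_mid (a point): Centre of the black cast nose piece, 69 x 96 x 39 mm, that lies in the back half of the tote; the front 70 mm of the tote are empty.
- hook_grip (a point): Grip point of the loose pull hook, in its wooden handle (x -70 to +40 mm, 28 wide, 34 high), 17 mm above its flat underside; the hook balances here, 0.16 kg. Its x points to the blade, z up. Flat steel shaft 16 wide, 6 thick, top 14 mm above this point; at x 147 to 153 mm a 36 mm wide blade goes down from it, 25 mm below the shaft. It stands on the bench on handle and blade, blade down.
- hook_tip (a point): Middle of the lower edge of the hook's blade: 150 mm ahead (+x) of the grip point and 17 mm below it.
- sanding_block_mid (a point): Centre of a yellow sanding block, 62 x 96 x 28 mm, lying on the roof of the bay at the back: leave alone.
- mixing_cup_2_mid (a point): Centre of a white mixing cup, 65 mm wide and 62 mm high, standing left of the bay: leave alone.
- packing_tape_mid (a point): Centre of a roll of packing tape, 96 mm across and 48 mm high, lying left in front of the bay: leave alone.
- paint_bottle_1_mid (a point): Centre of a small tint bottle, 36 mm wide, 101 mm high, standing to the right behind the hook: leave alone.

How it is judged (in metres and radians):
On the way, in this order (a step that is already met when the one before it is completed fails the run):
1. the T-handle has popped up (value of joint t_pop above 0.02 m), for 0.2 s.
2. the handle is turned and the flap lies open (value of joint t_turn above 0.6 rad and value of joint flap above 1.4 rad), for 0.2 s.
3. the hook's blade is inside the tote, below its rim (x of hook_tip in the frame of tote between -0.078 and 0.07 m and y of hook_tip in the frame of tote between -0.07 and 0.07 m and z of hook_tip in the frame of tote below 0.057 m), for 0.1 s.
4. the hook, still in the tote, has dragged it out of the bay mouth (all of step 3 and x of tote_lip in the frame of bay below -0.03 m), for 0.1 s.
5. the hook, still held, is down on the bench (height (world z) of hook_grip below 0.03 m and contact force between the fingers and hook above 0.5 N), for 0.1 s.
At the end, for the whole second after the job is handed in: The flap is open, the tote stands level with its front lip 30 to 95 mm out in front of the bay mouth and its back still in the bay, the casting lies in it, and the hook lies at rest on the bench touching neither the bay (nor its flap) nor the tote (value of joint flap above 1.4 rad and x of tote_lip in the frame of bay between -0.095 and -0.03 m and angle between tote's own z axis and vertical below 0.06 rad and linear speed of each of tote, hook below 0.02 m/s and x of nose_mid in the frame of tote between -0.076 and 0.076 m and y of nose_mid in the frame of tote between -0.071 and 0.071 m and z of nose_mid in the frame of tote below 0.05 m and height (world z) of hook_grip below 0.03 m and height (world z) of hook_tip below 0.05 m and contact force between hook and tote below 0.05 N and contact force between hook and bay below 0.05 N).
It fails at once if the tote is tipped up by more than 20 degrees (angle between tote's own z axis and vertical above 0.35 rad).
It fails at once if a bystander (sanding block, cup, tape roll or tint bottle) is moved by more than 3 cm (distance of any of sanding_block_mid, mixing_cup_2_mid, packing_tape_mid, paint_bottle_1_mid from where it was at the start of the episode above 0.03 m).
It also fails if it takes over 64 s, if anything falls off the work surface, if the arm or the gripper's body presses on something with over 40 N, if the wrist force passes 120 N, or if a joint passes its speed limit or range.

## Working session

There is one attempt and no reset: what is moved stays moved. The work goes in short steps, Python scripts to look and compute and a shell command to move; the robot and the scene stay as the last step left them, time stands still between calls to the robot, and variables do not carry over. Pictures are saved under pics/ and viewed, and the job is handed in when it is done.

```bash
ls; mkdir -p pics
cat > h.py <<'E'
import numpy as np, cv2
from scipy.spatial.transform import Rotation as R
from cell import sensors, viewer, sign_off
def cam(name):
    s=sensors.state(); d=viewer.get_image(name)
    f=240/np.tan(np.radians(d["vertical_fov"])/2)
    K=np.array([[f,0,d["cx"]],[0,f,d["cy"]],[0,0,1]])
    if "rvec" in d:
        Rm=cv2.Rodrigues(np.array(d["rvec"],float))[0]; t=np.array(d["tvec"],float).ravel()
        Rw=Rm.T; o=-Rm.T@t
    else:
        T=np.array(d["tool_from_camera"]); Rt=R.from_rotvec(s["tool_rot"]).as_matrix()
        Rw=Rt@T[:3,:3]; o=Rt@T[:3,3]+np.array(s["tcp_pos"])
    return dict(img=np.array(d["img"]),K=K,Rw=Rw,o=o)
def save(c,fn): cv2.imwrite("pics/"+fn,c["img"][:,:,::-1])
def plane(c,uv,z):
    r=c["Rw"]@np.linalg.inv(c["K"])@np.array([uv[0],uv[1],1.]); return c["o"]+r*(z-c["o"][2])/r[2]
def proj(c,P):
    p=c["K"]@(c["Rw"].T@(np.array(P,float)-c["o"])); return p[:2]/p[2]
E
python3 - <<'E'
from h import *
s=sensors.state()
for k,v in s.items(): print(k,np.round(v,3))
print(R.from_rotvec(s["tool_rot"]).as_matrix().round(3))
for n in("side","top","wrist"):
    c=cam(n); save(c,n+"0.png"); print(n,c["o"].round(),c["Rw"].round(2).tolist(),c["K"].round(1).tolist())
E
```

```text
pics
time_s 0.0
joints [-1.311  0.322 -0.07   1.452  0.023  1.371 -0.057]
dq [-0.    -0.    -0.002 -0.001  0.001  0.001 -0.001]
joint_torque [ 0.0000e+00 -4.9360e+01 -3.8200e-01 -3.1432e+01  1.3000e-02  1.2000e-02
  0.0000e+00]
tcp_pos [158.078 629.919 230.214]
tool_rot [-1.317 -1.025  1.028]
wrist_force [-0.455 -0.002  0.403]
moment [ 0.011  0.032 -0.043]
finger_gap 85.602
[[ 0.243 -0.    -0.97 ]
 [ 0.97  -0.002  0.243]
 [-0.002 -1.    -0.   ]]
side [154. 407. 997.] [[-0.57, -0.68, 0.46], [-0.82, 0.47, -0.32], [0.01, -0.56, -0.83]] [[487.1, 0.0, 330.5], [0.0, 487.1, 245.0], [0.0, 0.0, 1.0]]
top [ 356.   82. 1441.] [[0.01, -0.98, 0.2], [-1.0, -0.01, -0.0], [0.0, -0.2, -0.98]] [[625.1, 0.0, 308.6], [0.0, 625.1, 243.8], [0.0, 0.0, 1.0]]
wrist [ 89. 649. 374.] [[0.24, 0.93, 0.28], [0.97, -0.23, -0.07], [-0.0, 0.28, -0.96]] [[386.4, 0.0, 316.1], [0.0, 386.4, 237.3], [0.0, 0.0, 1.0]]
```

View pics/side0.png

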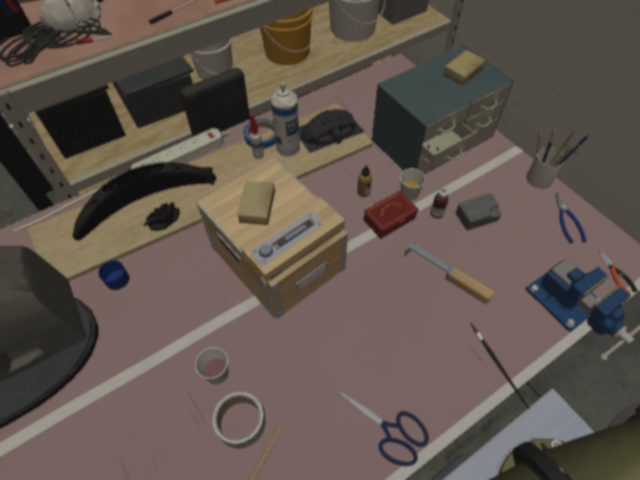

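View pics/top0.png

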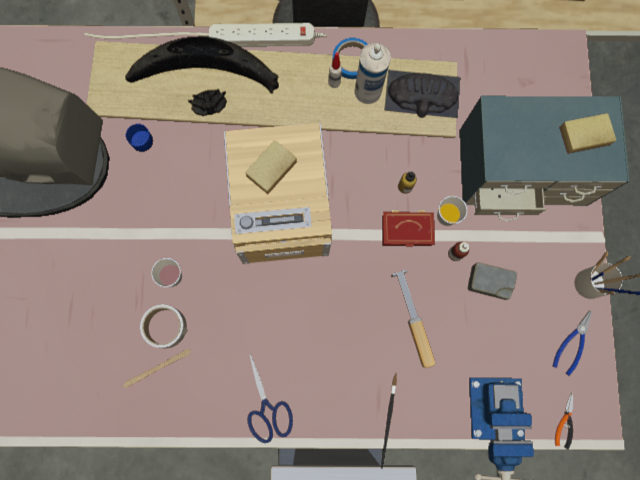

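View pics/wrist0.png

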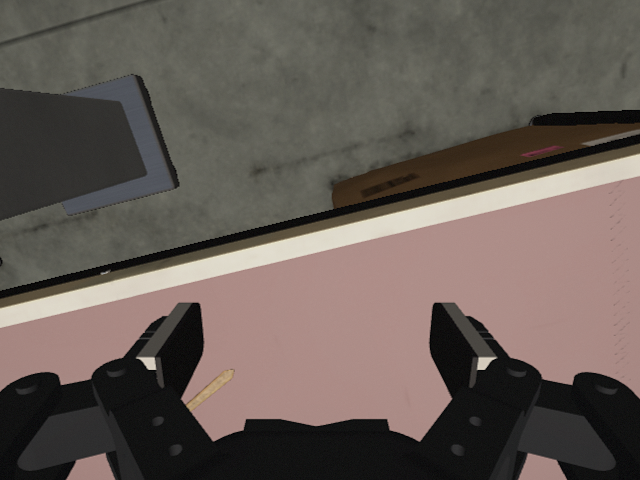

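Run:
```python
import cv2
a=cv2.imread("pics/top0.png")
cv2.imwrite("pics/top0bay.png",cv2.resize(a[115:275,205:345],None,fx=5,fy=5,interpolation=cv2.INTER_CUBIC)[:600*2][:, :])
b=cv2.resize(a[115:275,215:345],None,fx=3.7,fy=3.7,interpolation=cv2.INTER_CUBIC); cv2.imwrite("pics/t_bay.png",b)
b=cv2.resize(a[225:375,370:520],None,fx=4,fy=4,interpolation=cv2.INTER_CUBIC); cv2.imwrite("pics/t_hook.png",b)
a=cv2.imread("pics/side0.png")
b=cv2.resize(a[160:310,190:350],None,fx=4,fy=4,interpolation=cv2.INTER_CUBIC); cv2.imwrite("pics/s_bay.png",b)
```

```text
(no output)
```

View pics/t_bay.png

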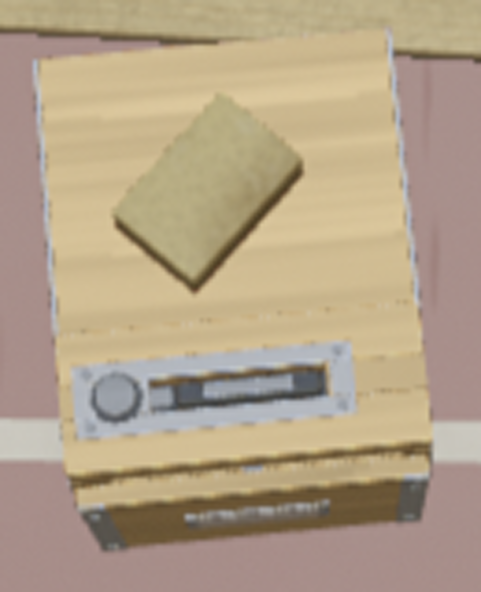

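View pics/t_hook.png

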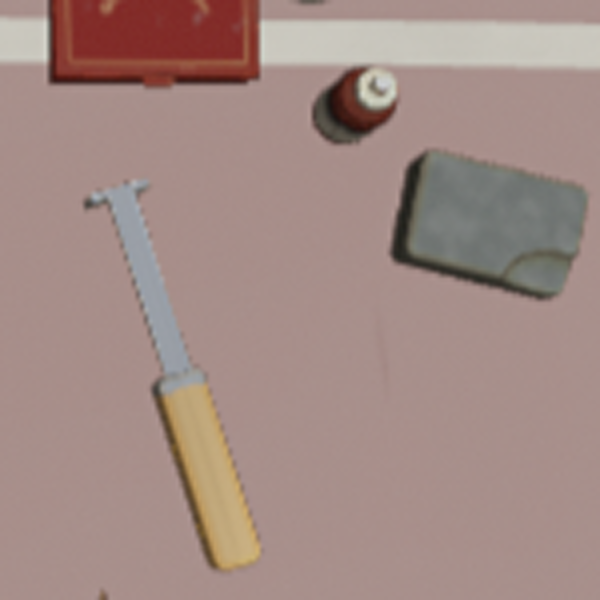

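View pics/s_bay.png

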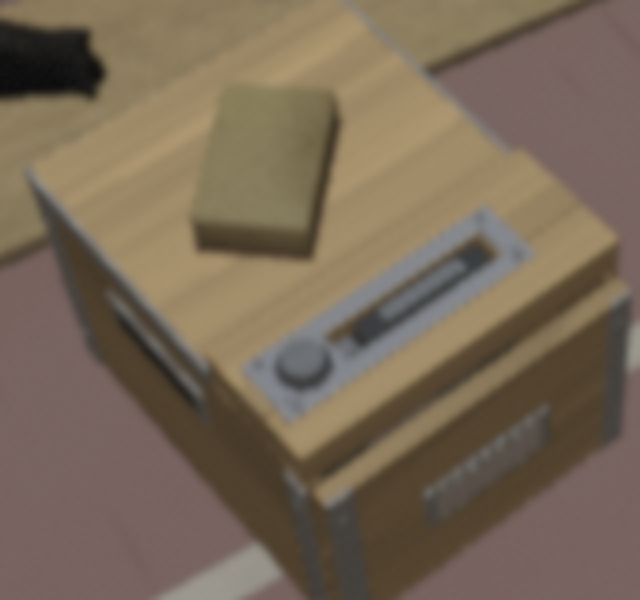

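Run:
```python
from h import *
c=cam("top"); s=cam("side")
def T(x,y,k=3.7,o=(215,115)): return (x/k+o[0]-.35,y/k+o[1]-.35)
FL=plane(c,T(70,472),193);FR=plane(c,T(432,451),193)
print("FL,FR",FL,FR,np.linalg.norm(FL-FR))
BL=plane(c,T(35,61),177);BR=plane(c,T(388,30),177)
print("BL,BR",BL,BR,np.linalg.norm(BL-BR), np.linalg.norm((FL+FR-BL-BR)[:2]/2))
b=plane(c,T(116,397),204);b2=plane(s,(305/4+190-.35,359/4+160-.35),204);print("button",b,b2)
bar=plane(c,T(238,386),194);bar2=plane(s,(425/4+190-.35,297/4+160-.35),194);print("bar",bar,bar2)
for v in(FR-FL,BR-BL): print(np.degrees(np.arctan2(v[0],-v[1])))
v=(FL+FR)/2-(BL+BR)/2; print("depth dir",np.degrees(np.arctan2(-v[1],-v[0])))
H=lambda x,y:T(x,y,4,(370,225))
for n,p,z in(("blade",(118,187),31),("shaft0",(182,374),31),("hend",(238,566),30),("hl",(160,390),34),("hr",(205,380),34)): print(n,plane(c,H(*p),z))
for n,p,z in (("cup",(166,265),62),("tape",(162,320),48),("bottle",(463,243),101),("box1",(384,243),30),("box2",(434,244),30),("scis",(251,355),5),("cupR",(452,203),60),("whet",(471,290),30)): print(n,plane(c,p,z))
```

```text
FL,FR [612.22010998 233.8191346  193.        ] [625.37869476  34.36955465 193.        ] 199.883174113735
BL,BR [858.21099924 263.32491218 177.        ] [878.71207935  59.04198799 177.        ] 205.30905337936332 251.12746215611122
button [652.215752   208.46788525 204.        ] [651.72857399 208.10777529 204.        ]
bar [661.33030366 141.99241012 194.        ] [656.2883284  136.73476304 194.        ]
3.774589839701223
5.7308052544912815
depth dir 6.192541725448764
blade [ 579.93878204 -126.3478648    31.        ]
shaft0 [ 473.83438339 -159.92858081   31.        ]
hend [ 368.08385226 -188.20095838   30.        ]
hl [ 464.57263335 -146.83631642   34.        ]
hr [ 470.31389774 -172.22201911   34.        ]
cup [586.09197502 399.18099732  62.        ]
tape [464.74868145 404.89246594  48.        ]
bottle [ 632.65688271 -257.28456704  101.        ]
box1 [646.08764502 -93.06407997  30.        ]
box2 [ 644.49822963 -208.28396748   30.        ]
scis [390.54810852 209.42958376   5.        ]
cupR [ 734.3164023  -246.51416647   60.        ]
whet [ 538.43467411 -288.74642119   30.        ]
```

```bash
cat >> h.py <<'E'
BO=np.array([619.,134.3,0]); BY=np.radians(6.0)
def bay(x,y,z): return BO+np.array([x*np.cos(BY)-y*np.sin(BY),x*np.sin(BY)+y*np.cos(BY),z])
def tobay(P): d=np.array(P)-BO; return np.array([d[0]*np.cos(BY)+d[1]*np.sin(BY),-d[0]*np.sin(BY)+d[1]*np.cos(BY),d[2]])
def go(P,az=None):
    s=sensors.state(); M=R.from_rotvec(s["tool_rot"]).as_matrix(); p=np.array(s["tcp_pos"])
    print("t",round(s["time_s"],2),"tcp",p.round(1),"xaz",np.degrees(np.arctan2(M[1,0],M[0,0])).round(2),"ydown",M[:,1].round(3),"F",np.round(s["wrist_force"],1),"gap",round(s["finger_gap"],1),"j",np.round(s["joints"],2))
    if P is not None: print("offset",(M.T@(np.array(P)-p)).round(1))
    if az is not None:
        t=np.radians(az); x=np.array([np.cos(t),np.sin(t),0]); y=np.array([0,0,-1.]); z=np.cross(x,y)
        print("ang",R.from_matrix(M.T@np.c_[x,y,z]).as_rotvec().round(3))
E
P='python3 -m pendant'
$P '[{"offset":[0,0,0],"angular":[0,0.122,0],"grip":1},{"offset":[0,0,0],"angular":[0,0.122,0],"grip":1},{"offset":[0,0,0],"angular":[0,0.122,0],"grip":1},{"offset":[0,0,0],"angular":[0,0.122,0],"grip":1},{"offset":[0,0,0],"angular":[0,0.122,0],"grip":1}]'
$P '[{"offset":[0,0,0],"angular":[0,0.122,0],"grip":1},{"offset":[0,0,0],"angular":[0,0.122,0],"grip":1},{"offset":[0,0,0],"angular":[0,0.122,0],"grip":1},{"offset":[0,0,0],"angular":[0,0.122,0],"grip":1},{"offset":[0,0,0],"angular":[0,0.122,0],"grip":1}]'
python3 -c "
from h import *
go(bay(40,70,240),6)"
```

```text
time_s: 0.67
tcp_pos: [158.2, 630.4, 231.1]
tool_rot: [-1.499, -0.555, 0.555]
wrist_force: [0.1, -0.9, -0.1]
finger_gap: 25.6
time_s: 1.08
tcp_pos: [158.2, 630.4, 231.2]
tool_rot: [-1.57, -0.078, 0.078]
wrist_force: [0.7, -0.1, -0.3]
finger_gap: -0.0
t 1.08 tcp [158.2 630.4 231.2] xaz 5.67 ydown [-0. -0. -1.] F [ 0.7 -0.1 -0.3] gap -0.0 j [-1.44  0.32  0.09  1.46 -0.03  1.37 -1.25]
offset [ 449.2   -8.7 -469. ]
ang [ 0.    -0.006 -0.   ]
```

```bash
P='python3 -m pendant'
$P '[{"offset":[22.5,-0.5,-23.5],"angular":[0,0,0],"grip":1},{"offset":[22.5,-0.5,-23.5],"angular":[0,0,0],"grip":1},{"offset":[22.5,-0.5,-23.5],"angular":[0,0,0],"grip":1},{"offset":[22.5,-0.5,-23.5],"angular":[0,0,0],"grip":1},{"offset":[22.5,-0.5,-23.5],"angular":[0,0,0],"grip":1}]'
$P '[{"offset":[22.5,-0.5,-23.5],"angular":[0,0,0],"grip":1},{"offset":[22.5,-0.5,-23.5],"angular":[0,0,0],"grip":1},{"offset":[22.5,-0.5,-23.5],"angular":[0,0,0],"grip":1},{"offset":[22.5,-0.5,-23.5],"angular":[0,0,0],"grip":1},{"offset":[22.5,-0.5,-23.5],"angular":[0,0,0],"grip":1}]'
$P '[{"offset":[22.5,-0.5,-23.5],"angular":[0,0,0],"grip":1},{"offset":[22.5,-0.5,-23.5],"angular":[0,0,0],"grip":1},{"offset":[22.5,-0.5,-23.5],"angular":[0,0,0],"grip":1},{"offset":[22.5,-0.5,-23.5],"angular":[0,0,0],"grip":1},{"offset":[22.5,-0.5,-23.5],"angular":[0,0,0],"grip":1}]'
python3 -c "
from h import *
go(bay(40,70,240),6)
c=cam('wrist');save(c,'w1.png');print(proj(c,bay(40,70,204)),proj(c,bay(40,0,194)))"
```

```text
time_s: 1.5
tcp_pos: [283.4, 524.2, 233.8]
tool_rot: [-1.569, -0.083, 0.083]
wrist_force: [-0.3, -0.5, 0.3]
finger_gap: -0.2
time_s: 1.92
tcp_pos: [407.6, 419.1, 236.5]
tool_rot: [-1.569, -0.083, 0.082]
wrist_force: [0.1, -0.5, 0.9]
finger_gap: 0.3
time_s: 2.33
tcp_pos: [531.7, 314.2, 238.9]
tool_rot: [-1.569, -0.083, 0.083]
wrist_force: [0.2, 0.0, 0.2]
finger_gap: -0.3
t 2.33 tcp [531.7 314.2 238.9] xaz 6.03 ydown [ 0.  0. -1.] F [0.2 0.  0.2] gap -0.3 j [-0.89  0.25  0.38  1.54 -0.1   1.37 -0.4 ]
offset [ 107.9   -1.1 -118.1]
ang [-0.     0.001  0.   ]
[499.76847483 465.62391261] [478.53251211 536.76336665]
```

View pics/w1.png

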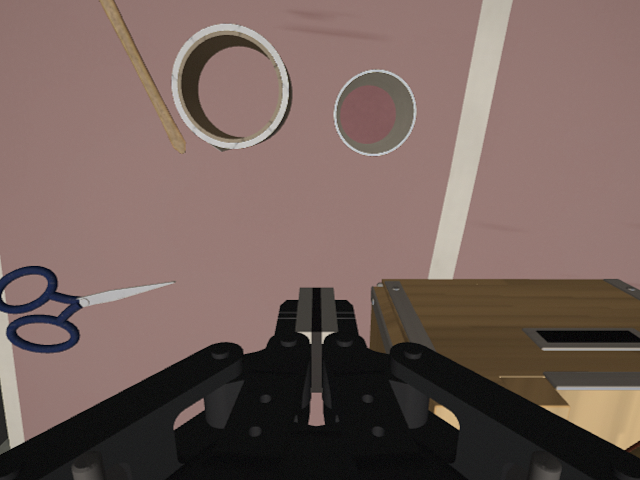

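The wrist view shows the tape roll at (231,88), the cup at (375,112) and the bay side on the right. The button is hidden, so I rely on the two-view fix, which agrees to 0.6 mm.

```bash
P='python3 -m pendant'
$P '[{"offset":[27,0,-29.5],"angular":[0,0,0],"grip":1},{"offset":[27,0,-29.5],"angular":[0,0,0],"grip":1},{"offset":[27,0,-29.5],"angular":[0,0,0],"grip":1},{"offset":[27,0,-29.5],"angular":[0,0,0],"grip":1},{"offset":[0,20,0],"angular":[0,0,0],"grip":1}]'
$P '[{"offset":[0,12,0],"angular":[0,0,0],"grip":1},{"offset":[0,0,0],"angular":[0,0,0],"grip":1}]'
python3 -c "
from h import *
go(bay(40,70,204),6)
c=cam('side');save(c,'s1.png')"
```

```text
time_s: 2.8
tcp_pos: [658.2, 199.3, 222.6]
tool_rot: [-1.574, -0.082, 0.065]
wrist_force: [-0.5, -2.1, -0.2]
finger_gap: 0.1
time_s: 2.97
tcp_pos: [649.1, 208.8, 203.4]
tool_rot: [-1.571, -0.078, 0.086]
wrist_force: [-0.0, 0.0, -0.0]
finger_gap: -0.3
t 2.97 tcp [649.1 208.8 203.4] xaz 5.98 ydown [-0.005 -0.002 -1.   ] F [-0.  0. -0.] gap -0.3 j [-0.68  0.43  0.44  1.41 -0.18  1.35 -0.12]
offset [ 2.2 -0.6 -0.9]
ang [ 0.001 -0.    -0.005]
```

View pics/s1.png

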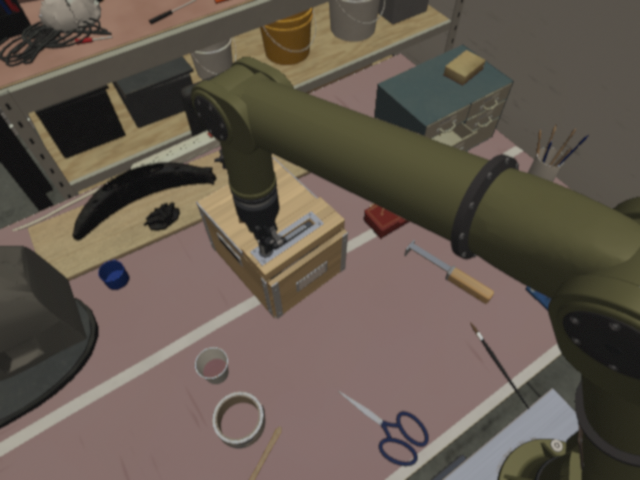

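The fingertips stand on the button at about (268,248). Now I press.

```bash
P='python3 -m pendant'
$P '[{"offset":[1,2.5,0],"angular":[0,0,0],"grip":1},{"offset":[1,2.5,0],"angular":[0,0,0],"grip":1},{"offset":[0,0.5,0],"angular":[0,0,0],"grip":1},{"offset":[0,0,0],"angular":[0,0,0],"grip":1}]'
python3 -c "
from h import *
go(bay(40,70,204),6)
c=cam('side');save(c,'s2.png')
cv2.imwrite('pics/s2c.png',cv2.resize(c['img'][170:310,190:350,::-1],None,fx=4,fy=4,interpolation=cv2.INTER_CUBIC))"
```

```text
time_s: 3.35
tcp_pos: [652.3, 211.4, 202.4]
tool_rot: [-1.567, -0.085, 0.083]
wrist_force: [-0.9, 0.2, 1.3]
finger_gap: 0.0
t 3.35 tcp [652.3 211.4 202.4] xaz 6.14 ydown [ 0.001  0.002 -1.   ] F [-0.9  0.2  1.3] gap 0.0 j [-0.67  0.43  0.44  1.41 -0.19  1.34 -0.12]
offset [-1.1 -1.6 -3.2]
ang [-0.002  0.002  0.001]
```

View pics/s2c.png

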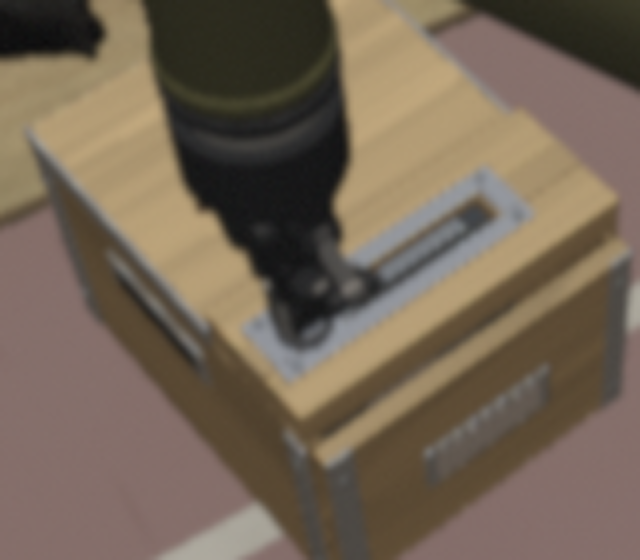

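```bash
P='python3 -m pendant'
$P '[{"offset":[-0.5,2.5,2],"angular":[0,0,0],"grip":1},{"offset":[-0.5,1.5,1],"angular":[0,0,0],"grip":1},{"offset":[0,0.5,0],"angular":[0,0,0],"grip":1},{"offset":[0,0,0],"angular":[0,0,0],"grip":1}]'
python3 -c "
from h import *
go(bay(40,70,204),6)
c=cam('side');save(c,'s3.png')
cv2.imwrite('pics/s3c.png',cv2.resize(c['img'][170:310,190:350,::-1],None,fx=4,fy=4,interpolation=cv2.INTER_CUBIC))"
```

```text
time_s: 3.73
tcp_pos: [652.1, 211.5, 197.3]
tool_rot: [-1.57, -0.083, 0.08]
wrist_force: [2.1, -1.3, 3.2]
finger_gap: -0.3
t 3.73 tcp [652.1 211.5 197.3] xaz 5.97 ydown [ 0.002 -0.001 -1.   ] F [ 2.1 -1.3  3.2] gap -0.3 j [-0.68  0.43  0.44  1.42 -0.18  1.33 -0.12]
offset [-1.  -6.7 -3.3]
ang [ 0.001 -0.001  0.002]
```

View pics/s3c.png

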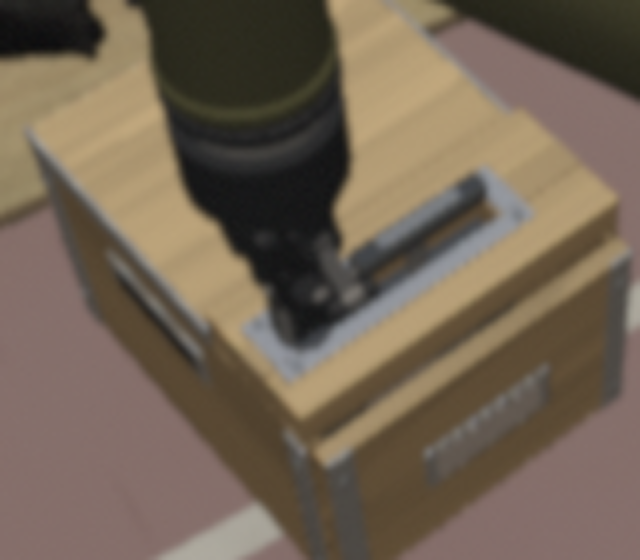

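The bar has popped up: it now shows above its pocket, around (420,225) in the crop.

```bash
P='python3 -m pendant'
$P '[{"offset":[0,-15,0],"angular":[0,0,0],"grip":1},{"offset":[0,-20,0],"angular":[0,0,0],"grip":1},{"offset":[0,-16,0],"angular":[0,0,0],"grip":0.1},{"offset":[0,0,18],"angular":[0,0,0],"grip":0.1},{"offset":[0,0,18],"angular":[0,0,0],"grip":0.1}]'
$P '[{"offset":[0,0,18],"angular":[0,0,0],"grip":0.1},{"offset":[0,0,15],"angular":[0,0,0],"grip":0.1},{"offset":[0,0,0],"angular":[0,0,0],"grip":0.1},{"offset":[0,0,0],"angular":[0,0,0],"grip":0.1}]'
python3 -c "
from h import *
go(bay(40,0,201),6)
for n in('side','top'):
  c=cam(n);save(c,n+'4.png');print(n,proj(c,bay(40,0,222)))
c=cam('side');cv2.imwrite('pics/s4c.png',cv2.resize(c['img'][150:310,190:350,::-1],None,fx=3.7,fy=3.7,interpolation=cv2.INTER_CUBIC))"
```

```text
time_s: 4.2
tcp_pos: [647.8, 247.3, 248.7]
tool_rot: [-1.569, -0.081, 0.08]
wrist_force: [0.3, -0.2, 0.3]
finger_gap: 35.9
time_s: 4.53
tcp_pos: [643.1, 282.3, 246.8]
tool_rot: [-1.57, -0.083, 0.086]
wrist_force: [0.0, -0.3, -0.5]
finger_gap: 38.6
t 4.53 tcp [643.1 282.3 246.8] xaz 6.17 ydown [-0.002 -0.001 -1.   ] F [ 0.  -0.3 -0.5] gap 38.6 j [-0.75  0.45  0.43  1.29 -0.18  1.44 -0.23]
offset [   0.2   45.9 -144.7]
ang [ 0.001  0.003 -0.002]
side [293.74729372 225.24654299]
top [280.08522871 216.90096099]
```

View pics/s4c.png

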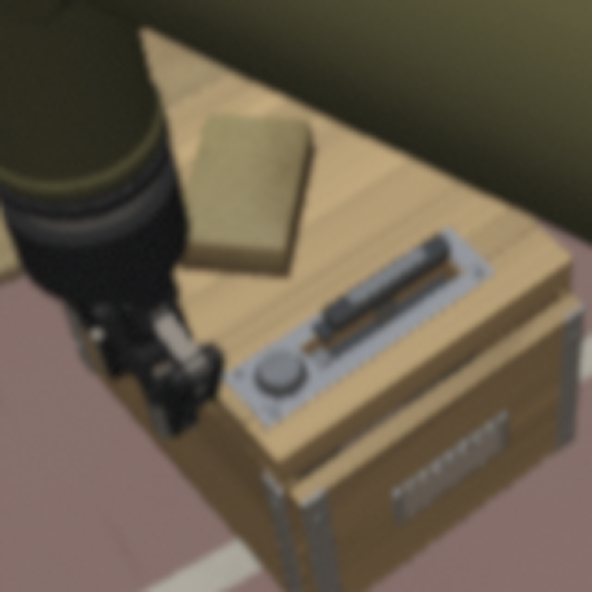

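I moved the wrong way along tool z, but nothing was touched. The T-bar's top is at about (294.5,225), and the model predicts (293.7,225.2).

```bash
P='python3 -m pendant'
$P '[{"offset":[0,0,-30],"angular":[0,0,0],"grip":0.1},{"offset":[0,0,-36],"angular":[0,0,0],"grip":0.1},{"offset":[0,0,-36],"angular":[0,0,0],"grip":0.1},{"offset":[0,0,-30],"angular":[0,0,0],"grip":0.1},{"offset":[0,0,-12.5],"angular":[0,0,0],"grip":0.1}]'
$P '[{"offset":[0,0,0],"angular":[0,0,0],"grip":0.1},{"offset":[0,0,0],"angular":[0,0,0],"grip":0.1},{"offset":[0,15,0],"angular":[0,0,0],"grip":0.1},{"offset":[0,15,0],"angular":[0,0,0],"grip":0.1},{"offset":[0,0,0],"angular":[0,0,0],"grip":0.1}]'
python3 -c "
from h import *
go(bay(40,0,201),6)
c=cam('side');cv2.imwrite('pics/s5c.png',cv2.resize(c['img'][150:310,190:350,::-1],None,fx=3.7,fy=3.7,interpolation=cv2.INTER_CUBIC))"
```

```text
time_s: 5.1
tcp_pos: [660.0, 128.3, 248.7]
tool_rot: [-1.573, -0.076, 0.074]
wrist_force: [-0.5, -0.9, 1.1]
finger_gap: 38.2
time_s: 5.52
tcp_pos: [657.0, 140.2, 214.3]
tool_rot: [-1.569, -0.081, 0.09]
wrist_force: [-1.6, 1.0, -0.0]
finger_gap: 38.3
t 5.52 tcp [657.  140.2 214.3] xaz 6.22 ydown [-0.006  0.    -1.   ] F [-1.6  1.  -0. ] gap 38.3 j [-0.6   0.4   0.47  1.43 -0.18  1.36 -0.01]
offset [ 1.6 13.3 -1.9]
ang [-0.001  0.004 -0.005]
```

View pics/s5c.png

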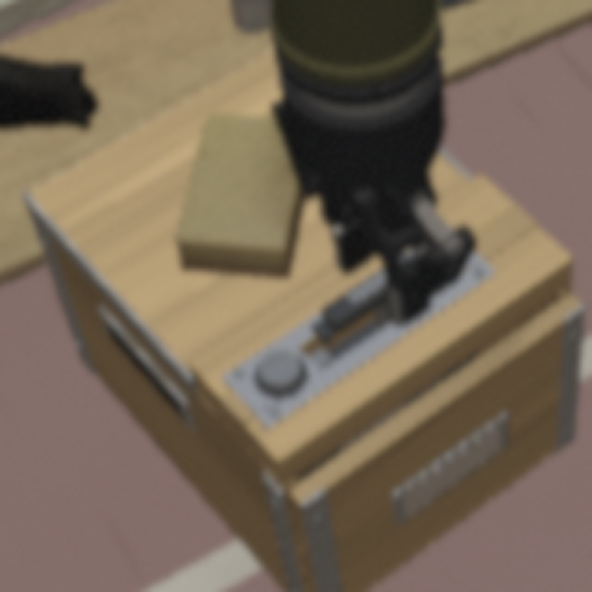

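The fingers straddle the bar at about (300,222) in the full picture. I go down and grip.

```bash
P='python3 -m pendant'
$P '[{"offset":[0.5,6,0],"angular":[0,0,0],"grip":0.1},{"offset":[0,5,0],"angular":[0,0,0],"grip":0.1},{"offset":[0,0,0],"angular":[0,0,0],"grip":0.1},{"offset":[0,0,0],"angular":[0,0,0],"grip":0.1}]' 30
$P '[{"offset":[0,0,0],"angular":[0,0,0],"grip":1},{"offset":[0,0,0],"angular":[0,0,0],"grip":1},{"offset":[0,0,0],"angular":[0,0,0],"grip":1},{"offset":[0,0,0],"angular":[0,0,0],"grip":1}]' 30
python3 -c "
from h import *
go(bay(40,0,201),6)"
```

```text
time_s: 5.9
tcp_pos: [659.6, 137.6, 206.9]
tool_rot: [-1.569, -0.083, 0.083]
wrist_force: [-0.1, -0.2, -0.6]
finger_gap: 38.5
time_s: 6.23
tcp_pos: [660.1, 137.3, 207.5]
tool_rot: [-1.569, -0.083, 0.081]
wrist_force: [0.0, -0.1, 1.7]
finger_gap: 13.2
t 6.23 tcp [660.1 137.3 207.5] xaz 6.01 ydown [ 0.001  0.    -1.   ] F [ 0.  -0.1  1.7] gap 13.2 j [-0.6   0.4   0.47  1.43 -0.18  1.35 -0.01]
offset [-1.2  6.5  1.3]
ang [-0.     0.     0.001]
```

```bash
P='python3 -m pendant'
$P '[{"offset":[0,0,0],"angular":[0,0.1,0],"grip":1},{"offset":[0,0,0],"angular":[0,0.11,0],"grip":1},{"offset":[0,0,0],"angular":[0,0.11,0],"grip":1},{"offset":[0,0,0],"angular":[0,0.11,0],"grip":1},{"offset":[0,0,0],"angular":[0,0.11,0],"grip":1}]'
$P '[{"offset":[0,0,0],"angular":[0,0.11,0],"grip":1},{"offset":[0,0,0],"angular":[0,0.11,0],"grip":1},{"offset":[0,0,0],"angular":[0,0.11,0],"grip":1},{"offset":[0,0,0],"angular":[0,0.11,0],"grip":1},{"offset":[0,0,0],"angular":[0,0.11,0],"grip":1}]'
python3 -c "
from h import *
go(bay(40,0,207),6)"
```

```text
time_s: 6.65
tcp_pos: [659.6, 137.4, 207.2]
tool_rot: [-1.543, 0.345, -0.345]
wrist_force: [-0.1, -0.0, 0.6]
finger_gap: 13.0
time_s: 7.07
tcp_pos: [659.2, 137.7, 207.1]
tool_rot: [-1.429, 0.772, -0.771]
wrist_force: [-0.1, 0.3, 1.5]
finger_gap: 13.1
t 7.07 tcp [659.2 137.7 207.1] xaz -56.71 ydown [-0.001  0.001 -1.   ] F [-0.1  0.3  1.5] gap 13.1 j [-0.73  0.44  0.66  1.44 -0.27  1.36 -1.05]
offset [-0.9  0.1  0. ]
ang [-0.000e+00 -1.095e+00 -1.000e-03]
```

```bash
P='python3 -m pendant'
$P '[{"offset":[0,0,0],"angular":[0,0.06,0],"grip":1},{"offset":[0,0,0],"angular":[0,0,0],"grip":1},{"offset":[0,0,0],"angular":[0,0,0],"grip":0.2},{"offset":[0,0,0],"angular":[0,0,0],"grip":0.2},{"offset":[0,0,0],"angular":[0,0,0],"grip":0.2}]'
$P '[{"offset":[0,-15,0],"angular":[0,0,0],"grip":0.2},{"offset":[0,-25,0],"angular":[0,0,0],"grip":0.2},{"offset":[0,-30,0],"angular":[0,0,0],"grip":0.2},{"offset":[0,0,0],"angular":[0,-0.12,0],"grip":0.2}]'
python3 -c "
from h import *
go([443,-250,220],107)
for n in('side','top'):
  c=cam(n);save(c,n+'6.png')"
```

```text
time_s: 7.48
tcp_pos: [659.8, 137.1, 206.8]
tool_rot: [-1.413, 0.813, -0.813]
wrist_force: [0.1, -1.0, -0.9]
finger_gap: 34.0
time_s: 7.82
tcp_pos: [662.3, 137.0, 283.3]
tool_rot: [-1.442, 0.714, -0.726]
wrist_force: [0.4, 0.1, 1.8]
finger_gap: 34.1
t 7.82 tcp [662.3 137.  283.3] xaz -52.92 ydown [ 0.009  0.002 -1.   ] F [0.4 0.1 1.8] gap 34.1 j [-0.72  0.4   0.67  1.33 -0.25  1.48 -1.  ]
offset [ 176.3   60.5 -408.8]
ang [ 0.004 -2.791  0.013]
```

View pics/side6.png

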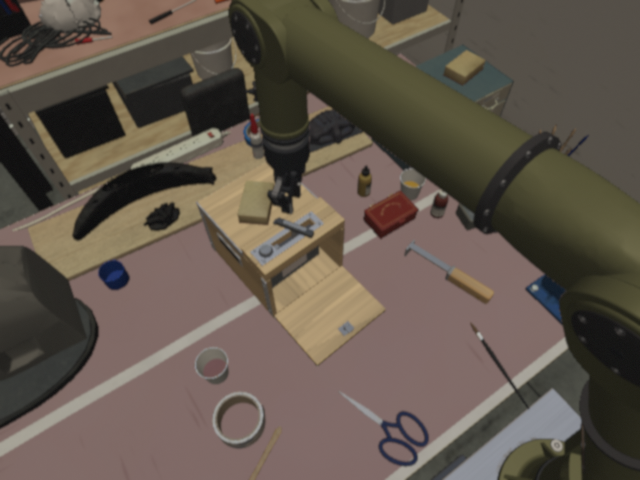

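View pics/top6.png

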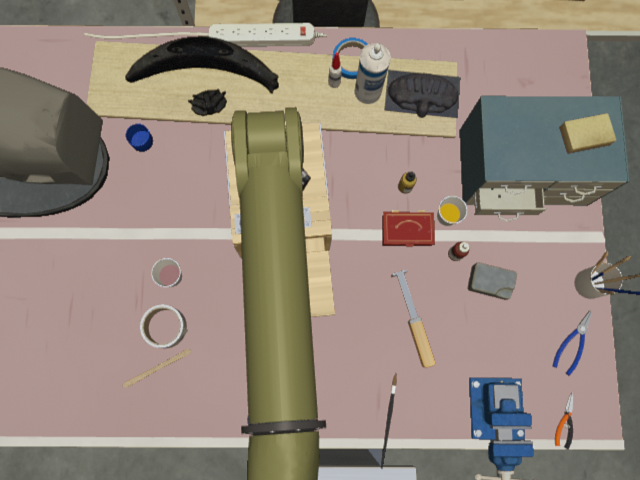

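The flap lies open in the picture (around (330,310)), the T-bar is turned, and the bystanders have not moved. Next I turn the tool to the hook orientation and look into the bay with the wrist camera.

```bash
P='python3 -m pendant'
A='x'
$P '[{"offset":[0,0,0],"angular":[0,-0.12,0],"grip":-1},{"offset":[0,0,0],"angular":[0,-0.12,0],"grip":-1},{"offset":[0,0,0],"angular":[0,-0.12,0],"grip":-1},{"offset":[0,0,0],"angular":[0,-0.12,0],"grip":-1},{"offset":[0,0,0],"angular":[0,-0.12,0],"grip":-1}]'
$P '[{"offset":[0,0,0],"angular":[0,-0.12,0],"grip":-1},{"offset":[0,0,0],"angular":[0,-0.12,0],"grip":-1},{"offset":[0,0,0],"angular":[0,-0.12,0],"grip":-1},{"offset":[0,0,0],"angular":[0,-0.12,0],"grip":-1},{"offset":[0,0,0],"angular":[0,-0.12,0],"grip":-1}]'
$P '[{"offset":[0,0,0],"angular":[0,-0.12,0],"grip":-1},{"offset":[0,0,0],"angular":[0,-0.12,0],"grip":-1},{"offset":[0,0,0],"angular":[0,-0.12,0],"grip":-1},{"offset":[0,0,0],"angular":[0,-0.12,0],"grip":-1},{"offset":[0,0,0],"angular":[0,-0.12,0],"grip":-1}]'
$P '[{"offset":[0,0,0],"angular":[0,-0.12,0],"grip":-1},{"offset":[0,0,0],"angular":[0,-0.12,0],"grip":-1},{"offset":[0,0,0],"angular":[0,-0.12,0],"grip":-1},{"offset":[0,0,0],"angular":[0,-0.12,0],"grip":-1},{"offset":[0,0,0],"angular":[0,-0.12,0],"grip":-1}]'
python3 -c "
from h import *
go(bay(-190,0,160),96)"
```

```text
time_s: 8.33
tcp_pos: [659.0, 137.2, 275.2]
tool_rot: [-1.557, 0.255, -0.251]
wrist_force: [0.7, -0.6, -0.8]
finger_gap: 85.5
time_s: 8.75
tcp_pos: [659.0, 137.2, 275.1]
tool_rot: [-1.56, -0.216, 0.22]
wrist_force: [-0.1, -0.8, -0.4]
finger_gap: 85.2
time_s: 9.17
tcp_pos: [659.0, 137.2, 275.0]
tool_rot: [-1.459, -0.683, 0.688]
wrist_force: [-0.2, -0.8, 0.0]
finger_gap: 85.2
time_s: 9.58
tcp_pos: [659.0, 137.2, 275.0]
tool_rot: [-1.25, -1.139, 1.142]
wrist_force: [-0.2, 0.8, -0.1]
finger_gap: 85.2
t 9.58 tcp [659.  137.2 275. ] xaz 84.69 ydown [-0.003 -0.001 -1.   ] F [-0.2  0.8 -0.1] gap 85.2 j [-0.46  0.36  0.29  1.33 -0.1   1.47  1.3 ]
offset [-43.8 115.6 225.5]
ang [-0.003 -0.197 -0.   ]
```

```bash
P='python3 -m pendant'
$P '[{"offset":[0,0,20],"angular":[0,-0.1,0],"grip":-1},{"offset":[0,0,36],"angular":[0,-0.097,0],"grip":-1},{"offset":[0,0,38],"angular":[0,0,0],"grip":-1},{"offset":[0,0,38],"angular":[0,0,0],"grip":-1},{"offset":[0,10,38],"angular":[0,0,0],"grip":-1}]'
$P '[{"offset":[0,35,38],"angular":[-0.1,0,0],"grip":-1},{"offset":[0,35,20],"angular":[-0.1,0,0],"grip":-1},{"offset":[0,30,0],"angular":[-0.1,0,0],"grip":-1},{"offset":[0,0,0],"angular":[-0.1,0,0],"grip":-1},{"offset":[0,0,0],"angular":[-0.1,0,0],"grip":-1}]'
python3 -c "
from h import *
go(bay(-190,0,160),96)
print(tobay(sensors.state()['tcp_pos']))
c=cam('wrist');save(c,'w7.png');print(c['o'],proj(c,bay(75,0,80)))
for p in [(0,92,165),(0,-92,165),(0,-92,15),(0,92,15)]:print(p,proj(c,bay(*p)))"
```

```text
time_s: 10.0
tcp_pos: [488.9, 127.4, 266.7]
tool_rot: [-1.161, -1.282, 1.281]
wrist_force: [-0.5, -0.4, 1.4]
finger_gap: 85.4
time_s: 10.42
tcp_pos: [460.7, 130.3, 163.5]
tool_rot: [-1.455, -1.614, 1.027]
wrist_force: [-8.3, -4.5, 8.2]
finger_gap: 85.7
t 10.42 tcp [460.7 130.3 163.5] xaz 95.86 ydown [ 0.42   0.045 -0.907] F [-8.3 -4.5  8.2] gap 85.7 j [-0.24 -0.3  -0.16  2.28  0.11  0.74  1.2 ]
offset [-12.6 -10.4  30.6]
ang [ 0.436 -0.003  0.001]
[-157.90157936   12.5553218   163.5261584 ]
[336.37533587 118.69077456 263.11316133] [302.20848006 388.904158  ]
(0, 92, 165) [432.48234148 454.49910326]
(0, -92, 165) [159.81789006 455.43525133]
(0, -92, 15) [206.54975675 286.86106107]
(0, 92, 15) [397.08168374 286.19734541]
```

View pics/w7.png

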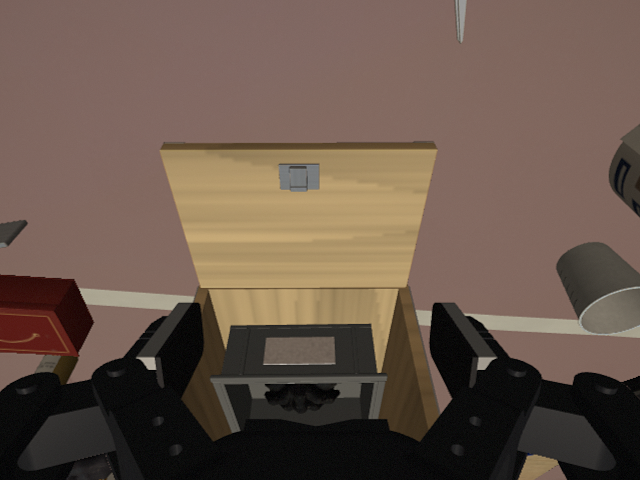

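```bash
P='python3 -m pendant'
$P '[{"offset":[0,0,0],"angular":[0.12,0,0],"grip":-1},{"offset":[0,0,0],"angular":[0.12,0,0],"grip":-1},{"offset":[0,-5,0],"angular":[0.1,0,0],"grip":-1},{"offset":[0,-5,0],"angular":[0.1,0,0],"grip":-1}]'
python3 -c "
from h import *
go(bay(-190,0,160),96)
a=cv2.imread('pics/w7.png');cv2.imwrite('pics/w7c.png',cv2.resize(a[310:430,195:405],None,fx=3.8,fy=3.8,interpolation=cv2.INTER_CUBIC))"
```

```text
time_s: 10.8
tcp_pos: [461.8, 128.5, 177.1]
tool_rot: [-1.155, -1.275, 1.284]
wrist_force: [0.3, -0.3, -0.0]
finger_gap: 85.5
t 10.8 tcp [461.8 128.5 177.1] xaz 95.58 ydown [-0.009  0.    -1.   ] F [ 0.3 -0.3 -0. ] gap 85.5 j [-0.25  0.01 -0.08  1.92 -0.    1.22  1.34]
offset [-10.9  17.3  32.9]
ang [-0.008 -0.007  0.001]
```

View pics/w7c.png

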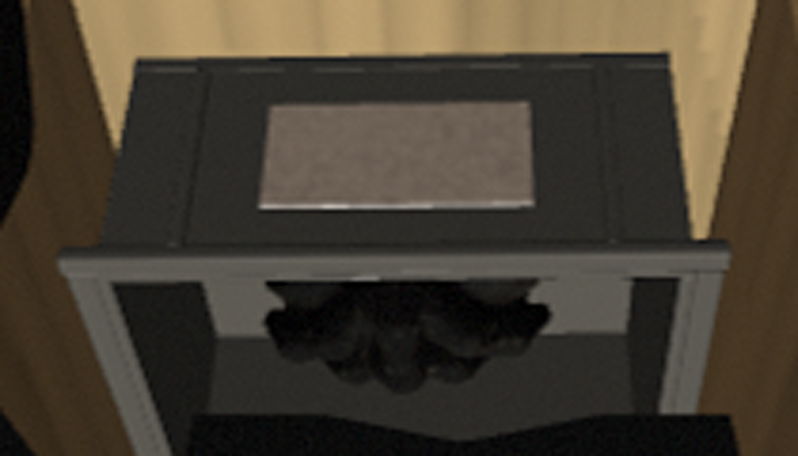

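Run:
```python
from h import *
d=viewer.get_image("wrist"); f=240/np.tan(np.radians(d["vertical_fov"])/2)
T=np.array(d["tool_from_camera"]); Rt=R.from_rotvec([-1.455,-1.614,1.027]).as_matrix()
c=dict(K=np.array([[f,0,d["cx"]],[0,f,d["cy"]],[0,0,1]]),Rw=Rt@T[:3,:3],o=Rt@T[:3,3]+np.array([460.7,130.3,163.5]))
g=lambda x,y:(x/3.8+195-.37,y/3.8+310-.37)
for n,p,z in(("lipL*",(62,262),79),("lipR*",(728,250),79),("botL",(135,62),15),("botR",(668,55),15),("innerL",(112,284),80),("innerR",(680,274),80)):
    print(n,tobay(plane(c,g(*p),z)).round(1))
```

```text
lipL* [ 56.6 -85.2  79. ]
lipR* [52. 79. 79.]
botL [ 63.3 -78.7  15. ]
botR [60.8 71.9 15. ]
innerL [ 65.8 -74.1  80. ]
innerR [61.7 68.  80. ]
```

The tote's lip lies at bay x≈55 and y≈-3, with its inner face at about 66. It is well readable and square to about 1.5°. Next is the hook.

```bash
P='python3 -m pendant'
$P '[{"offset":[-20,0,0],"angular":[0,-0.1,0],"grip":-1},{"offset":[-35,0,0],"angular":[0,-0.1,0],"grip":-1},{"offset":[-38,0,0],"angular":[0,0,0],"grip":-1},{"offset":[-38,0,0],"angular":[0,0,0],"grip":-1},{"offset":[-38,0,0],"angular":[0,0,0],"grip":-1}]'
$P '[{"offset":[-38,0,0],"angular":[0,0,0],"grip":-1},{"offset":[-38,0,0],"angular":[0,0,0],"grip":-1},{"offset":[-35,0,0],"angular":[0,0,0],"grip":-1},{"offset":[-15,0,0],"angular":[0,0,0],"grip":-1},{"offset":[0,0,0],"angular":[0,0,0],"grip":-1}]'
python3 -c "
from h import *
go([434.7,-170.7,100],107)
c=cam('wrist');save(c,'w8.png');print(proj(c,[434.7,-170.7,34]),proj(c,[580,-126,31]))"
```

```text
time_s: 11.27
tcp_pos: [504.3, -35.6, 176.0]
tool_rot: [-1.05, -1.424, 1.427]
wrist_force: [0.7, 0.2, -0.4]
finger_gap: 85.7
time_s: 11.68
tcp_pos: [541.4, -159.7, 175.6]
tool_rot: [-1.055, -1.417, 1.423]
wrist_force: [-0.8, -0.5, -1.0]
finger_gap: 85.8
t 11.68 tcp [ 541.4 -159.7  175.6] xaz 106.7 ydown [-0.003 -0.002 -1.   ] F [-0.8 -0.5 -1. ] gap 85.8 j [ 0.06  0.18  0.2   1.75 -0.03  1.23  2.13]
offset [ 20.1  75.9 105. ]
ang [-0.004 -0.005 -0.001]
[343.77863662  71.38596976] [341.09664919 276.85999978]
```

View pics/w8.png

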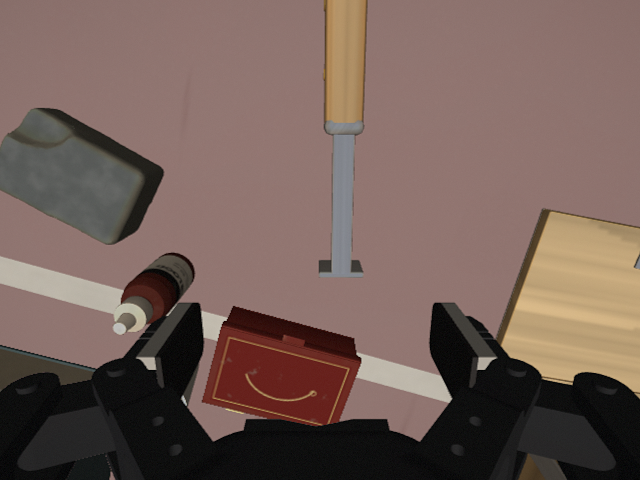

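Run:
```python
from h import *
c=cam("wrist")
bl=plane(c,(341,275.5),31); sh=plane(c,(343.7,150),31); hc=plane(c,(346.5,10),34); j=plane(c,(344,123),34)
print(bl,sh,hc,j)
for a,b in((sh,bl),(hc,bl),(hc,j)): v=b-a; print(np.degrees(np.arctan2(v[1],v[0])),np.linalg.norm(v))
v=(bl-hc);v[2]=0;v/=np.linalg.norm(v); g=bl-153*v; print("grip",g)
go([g[0],g[1],100],np.degrees(np.arctan2(v[1],v[0]))+90)
```

```text
[ 578.64154888 -122.66282322   31.        ] [ 484.66053459 -150.97549138   31.        ] [ 398.61981681 -177.26624699   34.        ] [ 466.71804059 -156.81340299   34.        ]
16.76542388484512 98.15313660112712
16.873376121900446 188.1445133508663
16.717287108299576 71.10335372232949
grip [ 432.2284188  -167.07222922   31.        ]
t 11.78 tcp [ 541.4 -154.   175.5] xaz 107.09 ydown [-0.004  0.002 -1.   ] F [0.1 0.4 0.6] gap 85.2 j [ 0.05  0.17  0.2   1.75 -0.04  1.23  2.13]
offset [ 19.4  75.9 108. ]
ang [-0.003  0.004  0.003]
```

```bash
P='python3 -m pendant'
$P '[{"offset":[3,10,20],"angular":[0,0,0],"grip":-1},{"offset":[4,20,30],"angular":[0,0,0],"grip":-1},{"offset":[4,20,30],"angular":[0,0,0],"grip":-1},{"offset":[4,20,22],"angular":[0,0,0],"grip":-1},{"offset":[0,10,5],"angular":[0,0,0],"grip":-1}]'
$P '[{"offset":[0,0,0],"angular":[0,0,0],"grip":-1},{"offset":[0,0,0],"angular":[0,0,0],"grip":-1}]'
python3 -c "
from h import *
go([433,-170,10],106.8)
c=cam('wrist');save(c,'w9.png');print(proj(c,[434.7,-170.7,34]),proj(c,[580,-126,31]))"
```

```text
time_s: 12.2
tcp_pos: [429.8, -169.3, 93.6]
tool_rot: [-1.042, -1.423, 1.427]
wrist_force: [-0.2, 0.5, -0.5]
finger_gap: 85.1
time_s: 12.37
tcp_pos: [436.0, -170.0, 96.7]
tool_rot: [-1.048, -1.428, 1.428]
wrist_force: [0.3, 0.2, -0.4]
finger_gap: 85.7
t 12.37 tcp [ 436.  -170.    96.7] xaz 107.32 ydown [-0.002  0.002 -1.   ] F [ 0.3  0.2 -0.4] gap 85.7 j [ 0.1   0.05  0.22  2.05 -0.01  1.04  2.2 ]
offset [ 0.7 86.7  2.7]
ang [-0.001  0.009  0.002]
[313.14095716 252.07554556] [312.84847181 462.16677939]
```

View pics/w9.png

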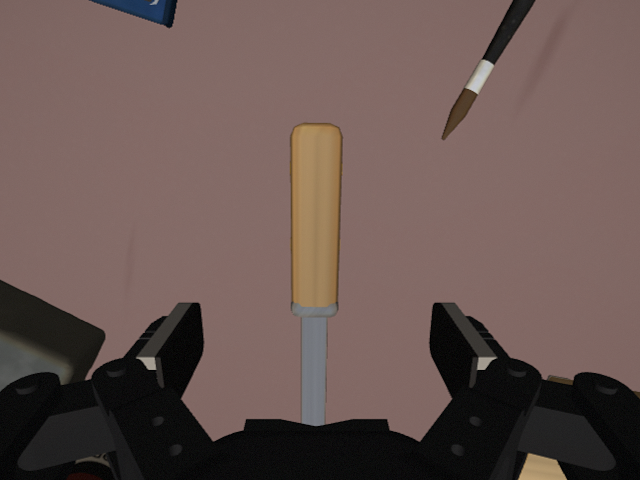

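Run:
```python
from h import *
c=cam("wrist")
a=plane(c,(317,126),34);b=plane(c,(315,306),34);print(a,b,np.linalg.norm(b-a)); v=(b-a)/np.linalg.norm(b-a); g=a+70*v;print(g,np.degrees(np.arctan2(v[1],v[0])))
go([g[0],g[1],8],np.degrees(np.arctan2(v[1],v[0]))+90)
```

```text
[ 370.20971361 -189.34677232   34.        ] [ 467.85841876 -160.05078116   34.        ] 101.94863763728996
[ 437.25729285 -169.23155127   34.        ] 16.699986888083274
t 12.47 tcp [ 437.5 -170.6   97.7] xaz 107.35 ydown [ 0.001  0.001 -1.   ] F [ 0.4 -0.2 -0.7] gap 85.3 j [ 0.1   0.05  0.22  2.05 -0.01  1.04  2.2 ]
offset [ 1.3 89.7 -0.1]
ang [0.001 0.011 0.   ]
```

```bash
P='python3 -m pendant'
$P '[{"offset":[0.5,15,0],"angular":[0,0.01,0],"grip":-0.6},{"offset":[0.5,25,0],"angular":[0,0,0],"grip":-0.4},{"offset":[0,25,0],"angular":[0,0,0],"grip":-0.2},{"offset":[0,18,0],"angular":[0,0,0],"grip":0},{"offset":[0,7,0],"angular":[0,0,0],"grip":0}]'
$P '[{"offset":[0,1,0],"angular":[0,0,0],"grip":0},{"offset":[0,0,0],"angular":[0,0,0],"grip":0}]'
python3 -c "
from h import *
go([437,-170,6],106.7)"
```

```text
time_s: 12.88
tcp_pos: [435.0, -169.4, 4.9]
tool_rot: [-1.052, -1.419, 1.421]
wrist_force: [-0.8, 0.3, 0.5]
finger_gap: 42.7
time_s: 13.05
tcp_pos: [436.1, -170.3, 6.1]
tool_rot: [-1.055, -1.42, 1.42]
wrist_force: [-0.1, 0.5, -0.1]
finger_gap: 42.6
t 13.05 tcp [ 436.1 -170.3    6.1] xaz 106.7 ydown [-0.001  0.001 -1.   ] F [-0.1  0.5 -0.1] gap 42.6 j [ 0.11  0.19  0.22  2.12 -0.06  0.84  2.23]
offset [ 0.   0.1 -0.9]
ang [-0.001 -0.     0.001]
```

```bash
P='python3 -m pendant'
$P '[{"offset":[0,0,0],"angular":[0,0,0],"grip":1},{"offset":[0,0,0],"angular":[0,0,0],"grip":1},{"offset":[0,0,0],"angular":[0,0,0],"grip":1},{"offset":[0,0,0],"angular":[0,0,0],"grip":1},{"offset":[0,0,0],"angular":[0,0,0],"grip":1}]' 90
$P '[{"offset":[0,-15,0],"angular":[0,0,0],"grip":1},{"offset":[0,-25,0],"angular":[0,0,0],"grip":1},{"offset":[0,-25,0],"angular":[0,0,0],"grip":1},{"offset":[0,-22,0],"angular":[0,0,0],"grip":1},{"offset":[0,-5,0],"angular":[0,0,0],"grip":1}]'
python3 -c "
from h import *
go(bay(-200,0,100),96)
for n in('wrist','side'):
  c=cam(n);save(c,n+'10.png')"
```

```text
time_s: 13.47
tcp_pos: [436.5, -170.7, 7.1]
tool_rot: [-1.058, -1.421, 1.419]
wrist_force: [-1.1, 0.7, 6.7]
finger_gap: 26.8
time_s: 13.88
tcp_pos: [437.5, -171.2, 101.3]
tool_rot: [-1.062, -1.423, 1.419]
wrist_force: [1.7, -0.2, -1.1]
finger_gap: 26.3
t 13.88 tcp [ 437.5 -171.2  101.3] xaz 106.65 ydown [ 0.005 -0.    -1.   ] F [ 1.7 -0.2 -1.1] gap 26.3 j [ 0.1   0.04  0.23  2.05 -0.01  1.04  2.19]
offset [277.7   1.1 -64.9]
ang [ 0.004  0.186 -0.001]
```

View pics/wrist10.png

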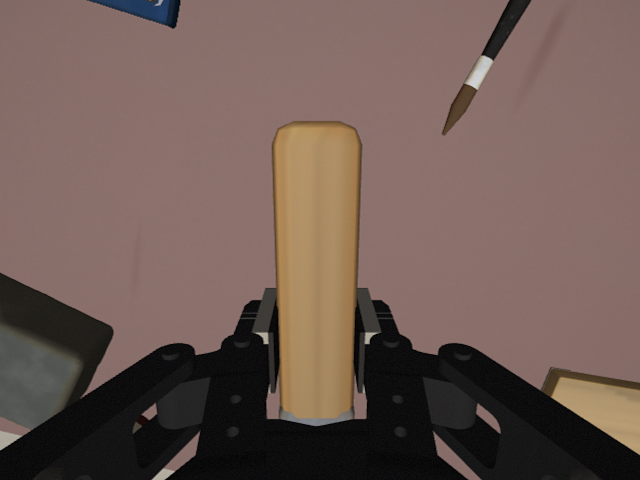

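View pics/side10.png

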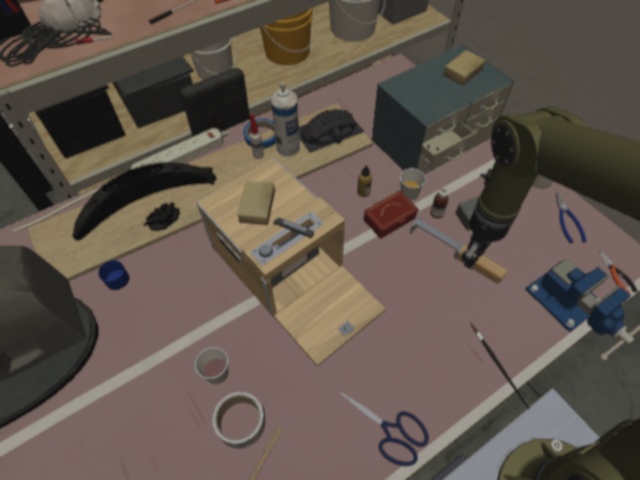

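The hook is held level and centred in the jaws. I turn it to the bay's heading.

```bash
P='python3 -m pendant'
$P '[{"offset":[0,0,0],"angular":[0,0.093,0],"grip":1},{"offset":[0,0,0],"angular":[0,0.093,0],"grip":1},{"offset":[0,0,0],"angular":[0,0,0],"grip":1}]'
python3 -c "
from h import *
go(bay(-190,-3,97),96)"
```

```text
time_s: 14.23
tcp_pos: [433.8, -170.0, 95.6]
tool_rot: [-1.154, -1.282, 1.285]
wrist_force: [-0.3, -0.4, -1.7]
finger_gap: 26.1
t 14.23 tcp [ 433.8 -170.    95.6] xaz 95.87 ydown [-0.005  0.002 -1.   ] F [-0.3 -0.4 -1.7] gap 26.1 j [ 0.09  0.05  0.23  2.06 -0.01  1.04  2.  ]
offset [280.3  -0.8 -25.4]
ang [-0.005 -0.002  0.002]
```

```bash
P='python3 -m pendant'
$P '[{"offset":[15,-1,-2],"angular":[0,0,0],"grip":1},{"offset":[30,-1,-3],"angular":[0,0,0],"grip":1},{"offset":[30,-1,-3],"angular":[0,0,0],"grip":1},{"offset":[30,0,-3],"angular":[0,0,0],"grip":1},{"offset":[30,0,-3],"angular":[0,0,0],"grip":1}]'
$P '[{"offset":[30,0,-3],"angular":[0,0,0],"grip":1},{"offset":[30,0,-3],"angular":[0,0,0],"grip":1},{"offset":[30,0,-3],"angular":[0,0,0],"grip":1},{"offset":[30,0,-2],"angular":[0,0,0],"grip":1},{"offset":[20,0,0],"angular":[0,0,0],"grip":1}]'
$P '[{"offset":[5,0,0],"angular":[0,0,0],"grip":1},{"offset":[0,0,0],"angular":[0,0,0],"grip":1},{"offset":[0,0,0],"angular":[0,0,0],"grip":1}]'
python3 -c "
from h import *
go(bay(-190,-3,97),96)
for n in('top','side'):
  c=cam(n);save(c,n+'11.png')
  p=tobay(sensors.state()['tcp_pos']); print(p,proj(c,bay(p[0]+153,p[1],p[2]+25)))"
```

```text
time_s: 14.65
tcp_pos: [433.8, -33.4, 99.3]
tool_rot: [-1.152, -1.285, 1.288]
wrist_force: [1.1, 0.3, -2.0]
finger_gap: 26.9
time_s: 15.07
tcp_pos: [430.0, 108.7, 99.5]
tool_rot: [-1.151, -1.288, 1.29]
wrist_force: [-0.1, 0.3, -1.9]
finger_gap: 26.4
time_s: 15.32
tcp_pos: [430.1, 109.6, 99.8]
tool_rot: [-1.154, -1.284, 1.288]
wrist_force: [0.6, -1.2, -0.9]
finger_gap: 26.5
t 15.32 tcp [430.1 109.6  99.8] xaz 96.06 ydown [-0.004  0.    -1.   ] F [ 0.6 -1.2 -0.9] gap 26.5 j [-0.22  0.   -0.08  2.09 -0.    1.05  1.37]
offset [ 1.8  2.8 -0.4]
ang [-0.004  0.001  0.   ]
[-190.23290417   -5.35361593  100.01387686] [287.74723413 262.58120132]
[-190.06890988   -5.52915953  100.1880589 ] [321.45082232 274.4016349 ]
```

View pics/top11.png

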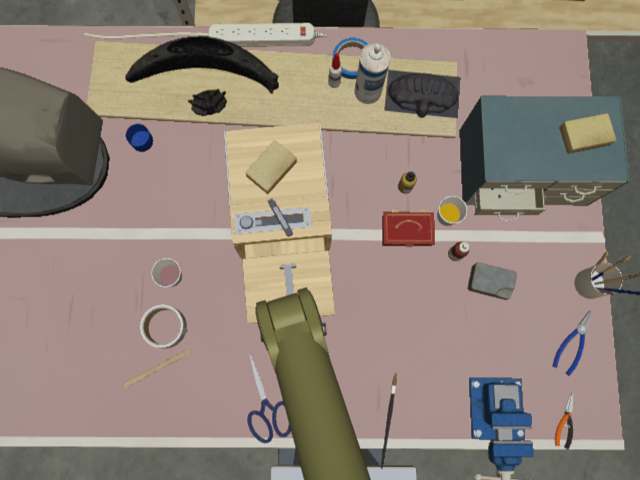

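View pics/side11.png

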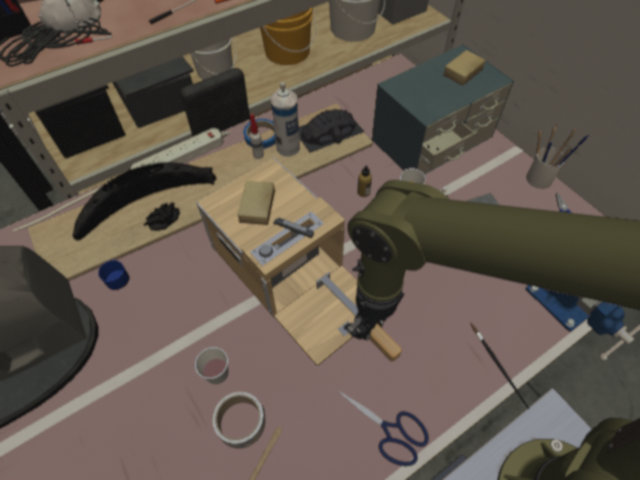

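Run:
```python
import cv2,numpy as np
a=cv2.imread('pics/top11.png');b=cv2.imread('pics/side11.png')
f=lambda i:cv2.resize(i,None,fx=8,fy=8,interpolation=cv2.INTER_CUBIC)
cv2.imwrite('pics/z11.png',np.hstack([f(a[250:310,265:315]),f(b[260:320,305:355])]))
```

```text
(no output)
```

View pics/z11.png

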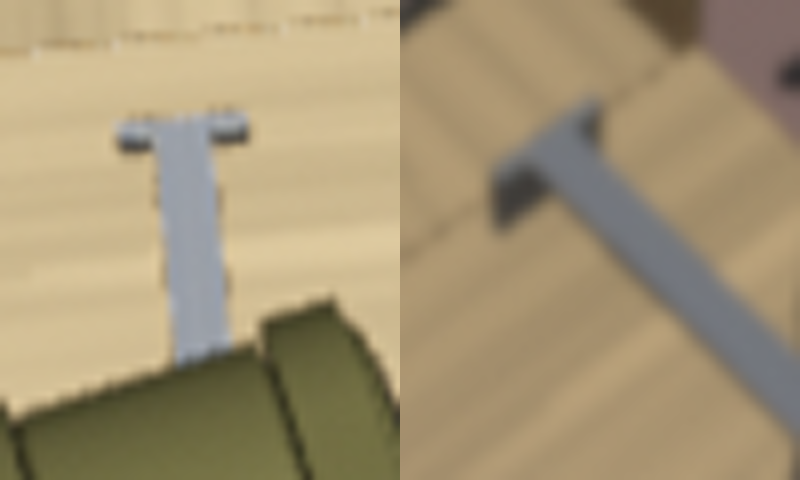

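Run:
```python
from h import *
c=cam('top');s=cam('side')
def ray(c,uv):
    r=c["Rw"]@np.linalg.inv(c["K"])@np.array([*uv,1.]);return c["o"],r/np.linalg.norm(r)
o1,r1=ray(c,(287.4,264.3));o2,r2=ray(s,(323,276.8))
A=np.c_[r1,-r2];t=np.linalg.lstsq(A,o2-o1,rcond=None)[0];p=o1+t[0]*r1;q=o2+t[1]*r2
print(p,q,tobay((p+q)/2)); go(None)
```

```text
[579.25904115 125.86657217 122.32859063] [577.68780927 124.47524217 122.01670938] [-41.25881602  -4.84290212 122.17265   ]
t 15.52 tcp [430.8 109.2 100.5] xaz 95.88 ydown [-0.003  0.001 -1.   ] F [ 0.2  0.3 -1.4] gap 26.4 j [-0.22  0.   -0.08  2.09 -0.    1.05  1.37]
```

```bash
P='python3 -m pendant'
$P '[{"offset":[1,0,-15],"angular":[0,0,0],"grip":1},{"offset":[1,0,-25],"angular":[0,0,0],"grip":1},{"offset":[0,0,-25],"angular":[0,0,0],"grip":1},{"offset":[0,0,-25],"angular":[0,0,0],"grip":1},{"offset":[0,0,-20],"angular":[0,0,0],"grip":1}]'
$P '[{"offset":[0,0,-13],"angular":[0,0,0],"grip":1},{"offset":[0,0,0],"angular":[0,0,0],"grip":1},{"offset":[0,0,0],"angular":[0,0,0],"grip":1}]'
python3 -c "
from h import *
go(bay(-65,-3,69),96)
for n in('wrist','side'):
  c=cam(n);save(c,n+'12.png')"
```

```text
time_s: 15.93
tcp_pos: [541.9, 123.1, 100.5]
tool_rot: [-1.157, -1.284, 1.285]
wrist_force: [0.5, 0.4, -1.3]
finger_gap: 26.4
time_s: 16.18
tcp_pos: [552.8, 124.5, 100.0]
tool_rot: [-1.155, -1.283, 1.286]
wrist_force: [-0.8, 0.2, -1.3]
finger_gap: 26.7
t 16.18 tcp [552.8 124.5 100. ] xaz 95.92 ydown [-0.003  0.001 -1.   ] F [-0.8  0.2 -1.3] gap 26.7 j [-0.21  0.25 -0.06  1.81  0.02  1.08  1.39]
offset [-0.2 31.  -2. ]
ang [-0.003 -0.001  0.001]
```

View pics/side12.png

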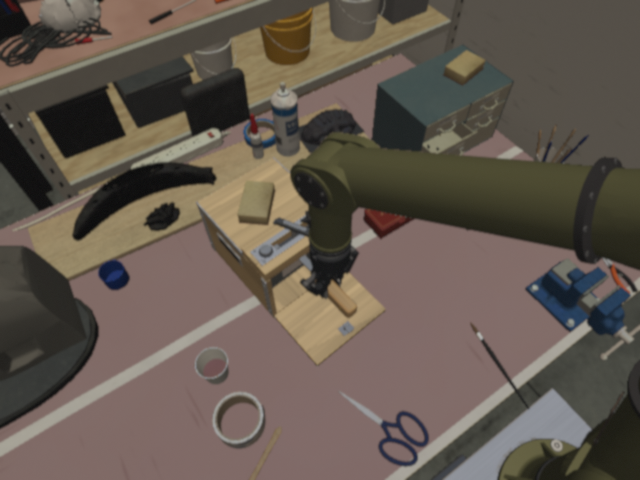

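The hook's shaft goes into the mouth under the header, and the gripper stays in front of it. I lower the blade into the tote while watching the force.

```bash
P='python3 -m pendant'
$P '[{"offset":[0,6,-1],"angular":[0,0,0],"grip":1},{"offset":[0,8,-1],"angular":[0,0,0],"grip":1},{"offset":[0,8,0],"angular":[0,0,0],"grip":1},{"offset":[0,6,0],"angular":[0,0,0],"grip":1},{"offset":[0,2,0],"angular":[0,0,0],"grip":1}]'
$P '[{"offset":[0,0,0],"angular":[0,0,0],"grip":1},{"offset":[0,0,0],"angular":[0,0,0],"grip":1}]'
python3 -c "
from h import *
go(bay(-65,-3,69),96)"
```

```text
time_s: 16.7
tcp_pos: [553.3, 125.5, 68.6]
tool_rot: [-1.154, -1.283, 1.288]
wrist_force: [-0.2, 0.7, -2.1]
finger_gap: 26.3
time_s: 16.87
tcp_pos: [554.6, 125.8, 70.3]
tool_rot: [-1.155, -1.285, 1.286]
wrist_force: [0.0, 0.1, -1.9]
finger_gap: 26.2
t 16.87 tcp [554.6 125.8  70.3] xaz 96.01 ydown [-0.003  0.001 -1.   ] F [ 0.   0.1 -1.9] gap 26.2 j [-0.22  0.29 -0.06  1.83  0.02  1.02  1.39]
offset [-1.3  1.3  0.1]
ang [-0.002  0.     0.001]
```

```bash
P='python3 -m pendant'
$P '[{"offset":[0,0.5,4],"angular":[0,0,0],"grip":1},{"offset":[0,0,5],"angular":[0,0,0],"grip":1},{"offset":[0,0,5],"angular":[0,0,0],"grip":1},{"offset":[0,0,5],"angular":[0,0,0],"grip":1},{"offset":[0,0,5],"angular":[0,0,0],"grip":1}]'
$P '[{"offset":[0,0,6],"angular":[0,0,0],"grip":1},{"offset":[0,0,6],"angular":[0,0,0],"grip":1},{"offset":[0,0,6],"angular":[0,0,0],"grip":1}]'
python3 -c "
from h import *
go(bay(-181,-3,69),96)
c=cam('wrist');save(c,'w13.png')"
```

```text
time_s: 17.28
tcp_pos: [531.0, 123.4, 70.4]
tool_rot: [-1.156, -1.287, 1.285]
wrist_force: [2.3, 1.3, -3.4]
finger_gap: 26.4
time_s: 17.53
tcp_pos: [512.8, 121.3, 70.3]
tool_rot: [-1.156, -1.286, 1.285]
wrist_force: [3.5, 1.5, -2.3]
finger_gap: 26.5
t 17.53 tcp [512.8 121.3  70.3] xaz 96.0 ydown [-0.001  0.001 -1.   ] F [ 3.5  1.5 -2.3] gap 26.5 j [-0.22  0.21 -0.07  1.94  0.01  1.    1.38]
offset [-1.2  1.4 74. ]
ang [-0.001 -0.     0.001]
```

View pics/w13.png

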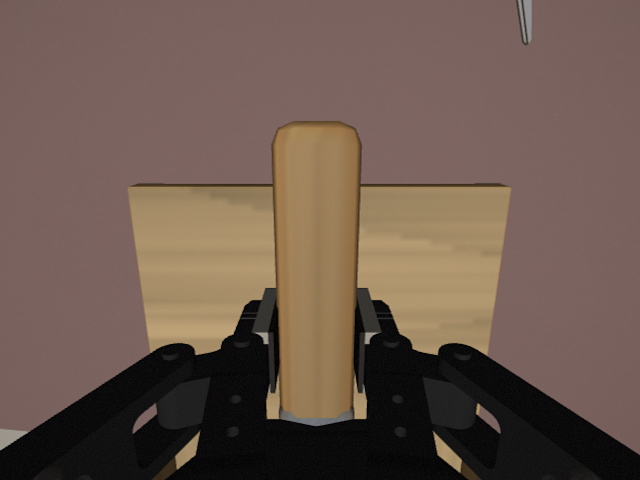

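The drag force is about 3.8 N, and the wrist picture shows the hook square in the jaws. I keep pulling.

```bash
P='python3 -m pendant'
$P '[{"offset":[0,0,7],"angular":[0,0,0],"grip":1},{"offset":[0,0,7],"angular":[0,0,0],"grip":1},{"offset":[0,0,7],"angular":[0,0,0],"grip":1},{"offset":[0,0,7],"angular":[0,0,0],"grip":1},{"offset":[0,0,7],"angular":[0,0,0],"grip":1}]'
$P '[{"offset":[0,0,7],"angular":[0,0,0],"grip":1},{"offset":[0,0,6],"angular":[0,0,0],"grip":1},{"offset":[0,0,5],"angular":[0,0,0],"grip":1},{"offset":[0,0,0],"angular":[0,0,0],"grip":1}]'
python3 -c "
from h import *
go(bay(-181,-3,69),96)
for n in('top','side'):
  c=cam(n);save(c,n+'14.png')"
python3 - <<'E'
import cv2,numpy as np
a=cv2.imread('pics/top14.png');b=cv2.imread('pics/side14.png')
f=lambda i:cv2.resize(i,None,fx=4,fy=4,interpolation=cv2.INTER_CUBIC)
cv2.imwrite('pics/z14.png',np.hstack([f(a[220:340,235:335]),f(b[220:340,260:360])]))
E
```

```text
time_s: 18.0
tcp_pos: [477.6, 117.7, 70.3]
tool_rot: [-1.156, -1.285, 1.286]
wrist_force: [3.3, 1.2, -2.6]
finger_gap: 26.5
time_s: 18.33
tcp_pos: [458.7, 115.7, 70.1]
tool_rot: [-1.154, -1.284, 1.287]
wrist_force: [-0.2, 0.3, -1.8]
finger_gap: 26.3
t 18.33 tcp [458.7 115.7  70.1] xaz 96.02 ydown [-0.004  0.001 -1.   ] F [-0.2  0.3 -1.8] gap 26.3 j [-0.22  0.1  -0.08  2.06  0.01  0.99  1.37]
offset [-1.2  1.2 19.6]
ang [-0.004  0.     0.001]
```

View pics/z14.png

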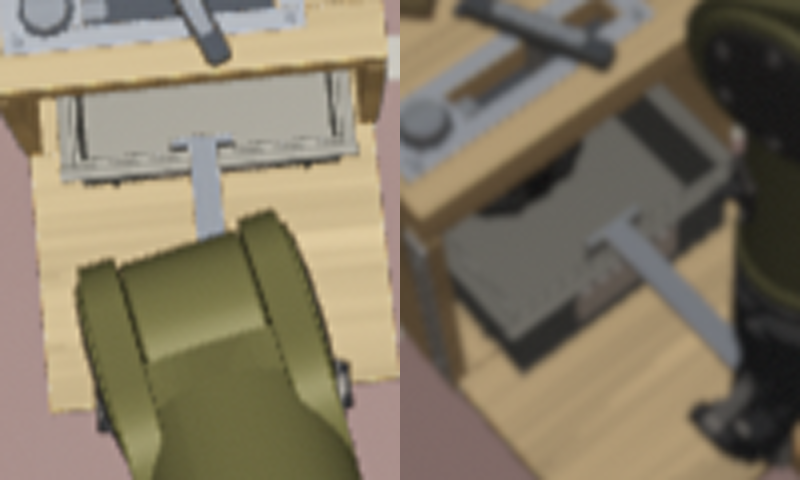

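Run:
```python
from h import *
c=cam('top')
g=lambda x,y:(x/4+235-.4,y/4+220-.4)
a=tobay(plane(c,g(62,182),79));b=tobay(plane(c,g(355,153),79));print(a,b,(a+b)/2)
```

```text
[-26.68217477  78.56312525  79.        ] [-26.35719677 -84.09119873  79.        ] [-26.51968577  -2.76403674  79.        ]
```

```bash
P='python3 -m pendant'
$P '[{"offset":[0,0,6],"angular":[0,0,0],"grip":1},{"offset":[0,0,6],"angular":[0,0,0],"grip":1},{"offset":[0,0,6],"angular":[0,0,0],"grip":1},{"offset":[0,0,5],"angular":[0,0,0],"grip":1},{"offset":[0,0,4],"angular":[0,0,0],"grip":1}]'
$P '[{"offset":[0,0,1],"angular":[0,0,0],"grip":1},{"offset":[0,0,0],"angular":[0,0,0],"grip":1},{"offset":[0,0,0],"angular":[0,0,0],"grip":1}]'
python3 -c "
from h import *
go(bay(-190,-3,69),96)
for n in('top','side'):
  c=cam(n);save(c,n+'15.png')"
python3 - <<'E'
import cv2,numpy as np
a=cv2.imread('pics/top15.png');b=cv2.imread('pics/side15.png')
f=lambda i:cv2.resize(i,None,fx=4,fy=4,interpolation=cv2.INTER_CUBIC)
cv2.imwrite('pics/z15.png',np.hstack([f(a[220:340,235:335]),f(b[220:340,260:360])]))
E
```

```text
time_s: 18.9
tcp_pos: [432.7, 112.9, 70.2]
tool_rot: [-1.155, -1.285, 1.286]
wrist_force: [3.4, 0.4, -3.4]
finger_gap: 26.3
time_s: 19.15
tcp_pos: [431.7, 112.8, 70.2]
tool_rot: [-1.154, -1.284, 1.287]
wrist_force: [-0.4, 0.8, -1.5]
finger_gap: 26.7
t 19.15 tcp [431.7 112.8  70.2] xaz 96.01 ydown [-0.003  0.001 -1.   ] F [-0.4  0.8 -1.5] gap 26.7 j [-0.23  0.05 -0.09  2.12  0.    0.98  1.36]
offset [-1.2  1.2  1.5]
ang [-0.003  0.     0.001]
```

View pics/z15.png

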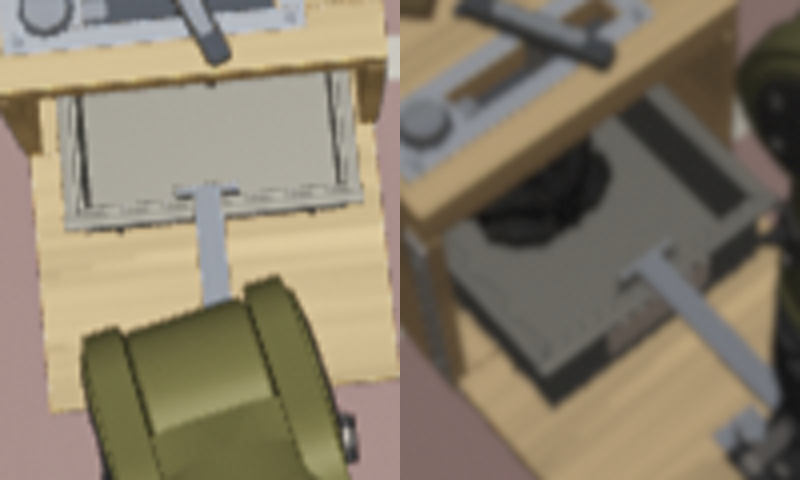

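The lip now stands about 53 mm out, the tote is square, and the casting is visible in it. I ease the blade off the wall, lift it and swing to the right.

```bash
P='python3 -m pendant'
$P '[{"offset":[0,0,-5],"angular":[0,0,0],"grip":1},{"offset":[0,0,0],"angular":[0,0,0],"grip":1},{"offset":[0,-8,0],"angular":[0,0,0],"grip":1},{"offset":[0,-12,0],"angular":[0,0,0],"grip":1},{"offset":[0,-15,0],"angular":[0,0,0],"grip":1}]'
$P '[{"offset":[0,-15,0],"angular":[0,0,0],"grip":1},{"offset":[-10,-5,0],"angular":[0,0,0],"grip":1},{"offset":[-25,0,0],"angular":[0,0,0],"grip":1},{"offset":[-30,0,2],"angular":[0,0,0],"grip":1},{"offset":[-30,0,3],"angular":[0,0,0],"grip":1}]'
$P '[{"offset":[-30,0,3],"angular":[0,0,0],"grip":1},{"offset":[-30,0,3],"angular":[0,0,0],"grip":1},{"offset":[-30,0,3],"angular":[0,0,0],"grip":1},{"offset":[-30,0,3],"angular":[0,0,0],"grip":1},{"offset":[-30,0,3],"angular":[0,0,0],"grip":1}]'
$P '[{"offset":[-25,0,2],"angular":[0,0,0],"grip":1},{"offset":[-10,5,0],"angular":[0,0,0],"grip":1},{"offset":[0,25,0],"angular":[0,0,0],"grip":1},{"offset":[0,20,0],"angular":[0,0,0],"grip":1},{"offset":[0,10,0],"angular":[0,0,0],"grip":1}]'
python3 -c "
from h import *
go([437,-171,6],96)
for n in('top','side'):
  c=cam(n);save(c,n+'16.png')"
```

```text
time_s: 19.67
tcp_pos: [436.6, 113.2, 105.3]
tool_rot: [-1.154, -1.283, 1.287]
wrist_force: [0.0, 0.4, -0.8]
finger_gap: 26.7
time_s: 20.08
tcp_pos: [442.5, 16.8, 125.3]
tool_rot: [-1.155, -1.286, 1.287]
wrist_force: [1.4, 0.9, -2.2]
finger_gap: 26.6
time_s: 20.5
tcp_pos: [442.5, -134.7, 124.9]
tool_rot: [-1.156, -1.284, 1.286]
wrist_force: [1.0, -0.2, -1.8]
finger_gap: 26.9
time_s: 20.92
tcp_pos: [442.7, -166.8, 62.3]
tool_rot: [-1.151, -1.282, 1.286]
wrist_force: [-0.2, 0.1, -1.5]
finger_gap: 26.5
t 20.92 tcp [ 442.7 -166.8   62.3] xaz 95.98 ydown [-0.006  0.003 -1.   ] F [-0.2  0.1 -1.5] gap 26.5 j [ 0.08  0.11  0.23  2.07 -0.03  0.97  2.01]
offset [-3.7 56.3  5.8]
ang [-0.006 -0.     0.003]
```

View pics/side16.png

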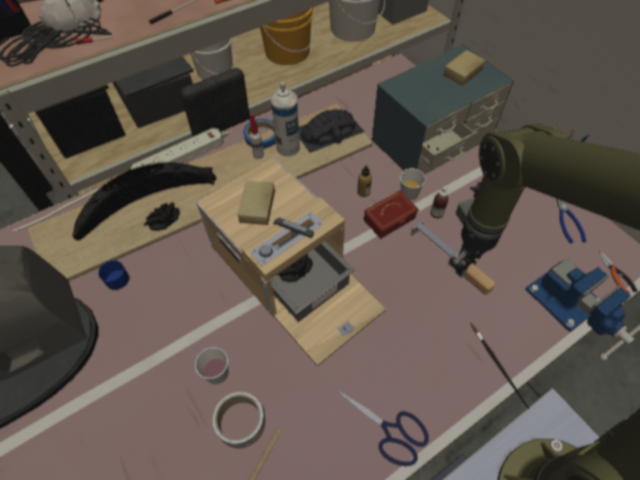

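View pics/top16.png

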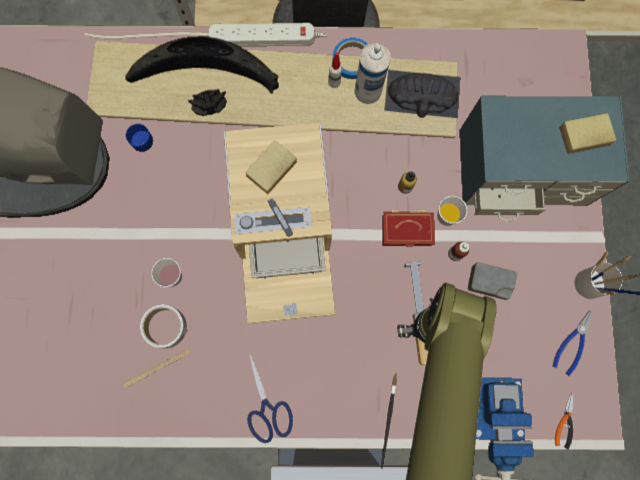

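The hook is free over the bench on the right, with its blade at (414,264) in the top view. The tote stands out of the mouth with nothing touching it. I lower gently.

```bash
P='python3 -m pendant'
$P '[{"offset":[0,12,0],"angular":[0,0,0],"grip":1},{"offset":[0,14,0],"angular":[0,0,0],"grip":1},{"offset":[0,12,0],"angular":[0,0,0],"grip":1},{"offset":[0,8,0],"angular":[0,0,0],"grip":1},{"offset":[0,3,0],"angular":[0,0,0],"grip":1}]'
$P '[{"offset":[0,1,0],"angular":[0,0,0],"grip":1},{"offset":[0,0,0],"angular":[0,0,0],"grip":1}]'
python3 -c "
from h import *
go(None)"
```

```text
time_s: 21.43
tcp_pos: [444.5, -166.9, 15.6]
tool_rot: [-1.154, -1.285, 1.287]
wrist_force: [-0.4, 0.2, -2.0]
finger_gap: 26.5
time_s: 21.6
tcp_pos: [445.2, -167.3, 15.4]
tool_rot: [-1.156, -1.286, 1.286]
wrist_force: [0.2, 0.7, -2.0]
finger_gap: 26.6
t 21.6 tcp [ 445.2 -167.3   15.4] xaz 96.02 ydown [-0.001  0.001 -1.   ] F [ 0.2  0.7 -2. ] gap 26.6 j [ 0.09  0.18  0.23  2.1  -0.06  0.86  2.03]
```

```bash
P='python3 -m pendant'
$P '[{"offset":[0,2,0],"angular":[0,0,0],"grip":1},{"offset":[0,2,0],"angular":[0,0,0],"grip":1},{"offset":[0,1,0],"angular":[0,0,0],"grip":1},{"offset":[0,0,0],"angular":[0,0,0],"grip":1}]'
$P '[{"offset":[0,1,0],"angular":[0,0,0],"grip":1},{"offset":[0,0.5,0],"angular":[0,0,0],"grip":1},{"offset":[0,0,0],"angular":[0,0,0],"grip":1}]'
$P '[{"offset":[0,1,0],"angular":[0,0,0],"grip":1},{"offset":[0,0.5,0],"angular":[0,0,0],"grip":1},{"offset":[0,0,0],"angular":[0,0,0],"grip":1}]'
```

```text
time_s: 21.93
tcp_pos: [444.6, -167.2, 9.8]
tool_rot: [-1.155, -1.285, 1.286]
wrist_force: [0.8, 1.0, -1.3]
finger_gap: 26.6
time_s: 22.18
tcp_pos: [444.6, -167.3, 8.3]
tool_rot: [-1.155, -1.285, 1.286]
wrist_force: [0.3, 0.3, -1.9]
finger_gap: 26.4
time_s: 22.43
tcp_pos: [444.7, -167.3, 7.2]
tool_rot: [-1.155, -1.285, 1.286]
wrist_force: [-1.9, 0.2, 2.7]
finger_gap: 26.5
```

Contact with the bench: the vertical force steps from -1.9 to +2.7 N at TCP z 7.2. I hold a moment and release.

```bash
P='python3 -m pendant'
$P '[{"offset":[0,0.5,0],"angular":[0,0,0],"grip":1},{"offset":[0,0,0],"angular":[0,0,0],"grip":1},{"offset":[0,0,0],"angular":[0,0,0],"grip":1}]' 20
$P '[{"offset":[0,0,0],"angular":[0,0,0],"grip":0.3},{"offset":[0,0,0],"angular":[0,0,0],"grip":0},{"offset":[0,0,0],"angular":[0,0,0],"grip":-0.3},{"offset":[0,0,0],"angular":[0,0,0],"grip":-0.3}]'
$P '[{"offset":[0,-10,0],"angular":[0,0,0],"grip":-0.3},{"offset":[0,-25,0],"angular":[0,0,0],"grip":-0.3},{"offset":[0,-35,0],"angular":[0,0,0],"grip":-0.3},{"offset":[0,-35,0],"angular":[0,0,0],"grip":-0.3},{"offset":[0,-15,0],"angular":[0,0,0],"grip":-0.3}]'
python3 -c "
from h import *
go(None)
for n in('wrist','top','side'):
  c=cam(n);save(c,n+'17.png')"
python3 - <<'E'
import cv2,numpy as np
a=cv2.imread('pics/top17.png');b=cv2.imread('pics/side17.png')
f=lambda i:cv2.resize(i,None,fx=4,fy=4,interpolation=cv2.INTER_CUBIC)
cv2.imwrite('pics/z17.png',np.hstack([f(a[220:340,235:335]),f(b[220:340,260:360])]))
E
```

```text
time_s: 22.68
tcp_pos: [444.7, -167.3, 7.2]
tool_rot: [-1.155, -1.285, 1.286]
wrist_force: [-2.6, 0.8, 6.9]
finger_gap: 26.5
time_s: 23.02
tcp_pos: [444.6, -167.2, 6.3]
tool_rot: [-1.155, -1.285, 1.286]
wrist_force: [-0.9, -0.6, -0.1]
finger_gap: 55.6
time_s: 23.43
tcp_pos: [447.2, -168.3, 131.6]
tool_rot: [-1.162, -1.289, 1.284]
wrist_force: [1.3, -0.4, 1.2]
finger_gap: 55.7
t 23.43 tcp [ 447.2 -168.3  131.6] xaz 95.99 ydown [ 0.005 -0.    -1.   ] F [ 1.3 -0.4  1.2] gap 55.7 j [ 0.07  0.02  0.24  2.   -0.01  1.11  1.99]
```

View pics/wrist17.png

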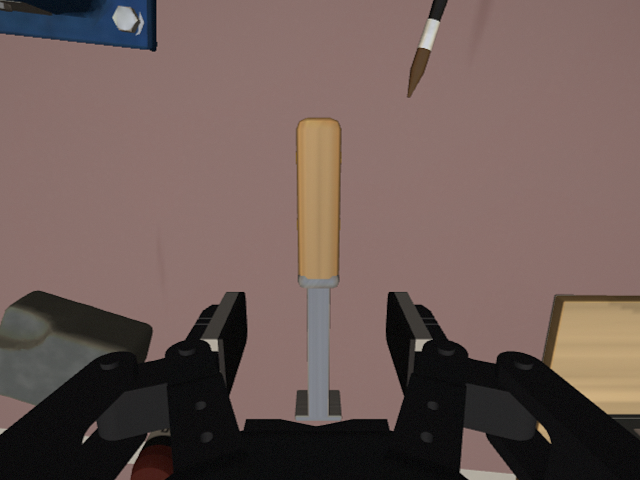

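View pics/side17.png

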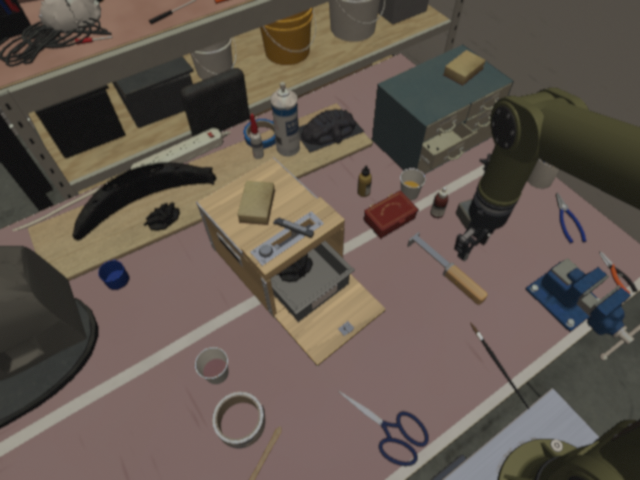

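View pics/z17.png

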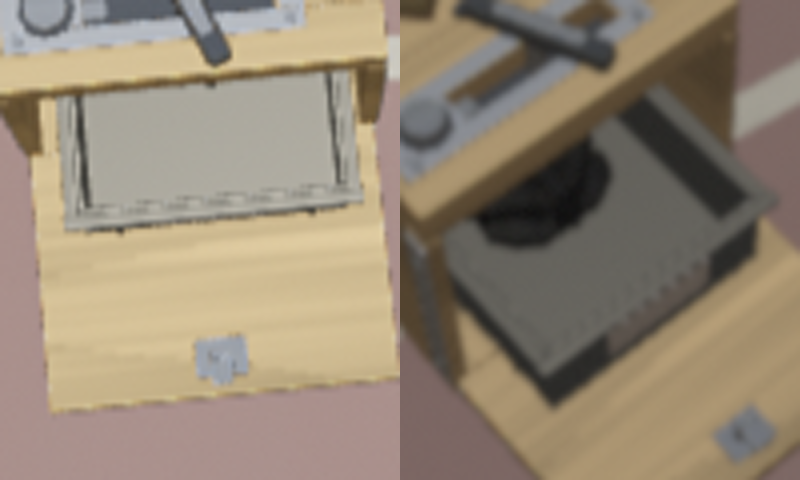

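Run:
```python
from h import *
c=cam('top')
g=lambda x,y:(x/4+235-.4,y/4+220-.4)
a=tobay(plane(c,g(66,230),79));b=tobay(plane(c,g(360,201),79));print(a,b,(a+b)/2)
p=cv2.imread('pics/top0.png').astype(int);q=cv2.imread('pics/top17.png').astype(int);d=abs(p-q).sum(2)>60
for n,(x0,y0,x1,y1) in dict(block=(240,135,300,195),cup=(148,255,185,290),tape=(135,300,190,350),bottle=(450,238,472,262),bottle2=(398,168,420,195)).items(): print(n,d[y0:y1,x0:x1].sum())
sign_off()
```

```text
[-53.5667811   78.51007083  79.        ] [-53.36646298 -84.06464104  79.        ] [-53.46662204  -2.7772851   79.        ]
block 0
cup 0
tape 0
bottle 0
bottle2 0
the job is handed in; nothing more can be done
```

I finished the whole task and handed it in at about 23.5 s of the 64 s allowed. The hand-in reports no verdict, so the checks below are my own.

**What I did**
- **Bay:** I pressed the button and the T-handle popped up. I turned the handle about 1.1 to 1.15 rad clockwise and the flap dropped open.
- **Tote:** I gripped the hook, put its blade over the tote's front lip and dragged the tote forward at about 4 N.
- **Hook:** I lifted the blade out and carried the hook to the right. I lowered it until the force showed it was on the bench, then released it.

**Last checks**
- **Tote and casting:** The front lip is 53 mm out of the mouth (30 to 95 allowed) and square to the bay. It looks level and the casting is visible in it, but I judged both by eye.
- **Flap and hook:** The flap lies flat. The hook lies flat on the bench, well clear of the bay, its flap and the tote.
- **Bystanders:** The top-camera pictures before and after show no change at the sanding block, cup, tape roll or bottle.

**Things that went wrong or disagreed**
- I made one sideways move the wrong way above the bay. It touched nothing and I corrected it.
- While I looked into the bay, joint 2 reached its lower limit (-0.30) and the wrist force briefly read about 12 N. I backed off straight away and saw no sign of a limit trip.
- My position estimates for the hook differed by 2 to 6 mm because the arm was still settling. A later close view showed the hook centred in the jaws.

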